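Put the check weights and their tweezers back into the weight block

TASK

The force check on the key tester is done, so put the set away: stand each of the four knobbed check weights upright and fully down in the round hollow of the wooden block that is cut for its size, and lay the tweezers flat in the long groove beside them. Set the weights down, do not drop them. The brass hexagon pillar and the screw foot look similar but are machine parts: leave them and the marker where they are.

Things in the scene. Friction and masses are not known exactly. Their poses are not given: they have to be found in the camera images.
- weight_block: Fixed beech block 118 x 224 mm (x, y), 32 mm high; origin at centre of underside, z up. Row of 4 round hollows at x=+22 mm, with 4 mm wide 45 deg countersinks; diameter below that/depth/y: 45/24/+71.5, 36/17/+14, 30/13/-36, 25/10/-80.5 mm; the weights in order of size, 6 mm play. Tweezers groove at x=-36, y=0: 21 (x) by 137 (y), 5 mm deep. A ledge 20 mm high, 5 mm wide runs round it.
- weight_500: Check weight, light silvery-grey steel: an upright round cylinder 39 mm in diameter with a neck and a round knob on top, 63 mm tall in all; the largest of the four. The straight cylinder reaches 37 mm up; above it the solid shape tapers to the knob. Mass about 500 g. Origin at the centre of its underside, z up.
- weight_200: Check weight, light silvery-grey steel: an upright round cylinder 30 mm in diameter with a neck and a round knob on top, 48 mm tall in all; the second largest of the four. The straight cylinder reaches 28 mm up; above it the solid shape tapers to the knob. Mass about 200 g. Origin at the centre of its underside, z up.
- weight_100: Check weight, brass: an upright round cylinder 24 mm in diameter with a neck and a round knob on top, 39 mm tall in all; the second smallest of the four. The straight cylinder reaches 23 mm up; above it the solid shape tapers to the knob. Mass about 100 g. Origin at the centre of its underside, z up.
- weight_50: Check weight, brass: an upright round cylinder 19 mm in diameter with a neck and a round knob on top, 31 mm tall in all; the smallest of the four. The straight cylinder reaches 18 mm up; above it the solid shape tapers to the knob. Mass about 50 g. Origin at the centre of its underside, z up.
- tweezers: Straight pointed steel tweezers lying on the black mouse mat (top 3 mm above the bench): 123 mm long along their y, 11 mm wide (x), 10 mm high, 20 g. Origin at the middle of the underside. Rigid; grasp across the arms near the middle. Either end may go either way in the groove.
- hex_pillar: Not a weight: hexagonal brass spacer pillar, about 25 mm across and 40 mm tall, straight-sided, a dark threaded hole in its flat top, no knob. Stands upright, loose; leave it. Origin at the centre of its underside.
- stud_foot: Not a weight: screw-in machine foot of light metal, a plain disc-like cylinder 30 mm in diameter and 28 mm high with a thin threaded stud (12 mm) standing up from it to 46 mm. Stands upright, loose; leave it. Origin at the centre of its underside.
- marker: White marker pen with a red cap, 135 mm long along its y, 17 mm thick, lying on the bench, loose; leave it. Origin at the middle of its underside.
Not all that is in view belongs to the job. Leave any purple look-alike of the weight_500 alone.

How it is judged:
By the outcome, as a careful person would: the job done as asked, in the order asked, and still so for the second after the job is handed in, with the robot touching nothing.
It also fails if it takes over 112 s, if anything falls off the work surface, if the arm or the gripper's body presses on something with over 40 N, if the wrist force passes 120 N, or if a joint passes its speed limit or range.

ROBOT

A 6-joint arm with a two-finger parallel gripper is mounted at the origin on a cart in front of the work surface, level with it; the furniture and walls round the work are solid. World frame = base frame: x ahead of the robot, y to its left, z up, the work surface at z = 0. Lengths are in mm, angles in rad, forces in N, time in s.
With the tool pointing down it reaches from about 275 to 850 mm from the base axis. Payload 19 kg.
Tool frame: the origin (TCP) lies between the finger pads; the fingertips stand 11 mm ahead of it and the grasp point (between the pads) lies 8 mm behind it; z points along the fingers, y is the direction in which the jaws open and shut (so a half turn about z gives the same grasp; the last joint's range is limited). The gripper opens to 85 mm and grips with 20 to 120 N. Pads are 22 mm wide; open, the fingers measure 114 mm over their backs; the gripper's body (76 mm by 85 mm) begins 54 mm behind the grasp point. The pads swing forward as they close: fully open they stand 13 mm farther back than shut.
Start: joints at [-1.376, 0.15, 1.437, -0, 1.554, -0.134], TCP at [185.645, -544.173, 218.467] pointing down, gripper open.
Joint ranges: [-2.8, 2.8], [-0.68, 2.1], [0.12, 2.68], [-1.39, 4.53], [0.16, 2.79], [-2.81, 2.81]. Speed limits (rad/s): [1.89, 1.89, 2.22, 3.01, 3.01, 3.01].

INTERFACE

Orientations are given as a rotation vector (axis times angle).
In Python, from workcell import robot, optics gives the robot as it stands.
- The arm moves only by the tool apply_moves, never from a script. Its argument "motion" is one flat list of numbers, 7 for each row, row after row: the finger opening in m, from 0 to 0.0854, then the shift along the world's x, y, z in m, then the turn, a rotation vector about the world's x, y, z in rad. A call has 1 to 5 rows; each row shifts and turns the commanded pose from where the row before left it; what a row does not reach is not made up. A row lasts 1/10 s, in which the tool goes at most 50 mm and 8.59 degrees, less where a joint would pass 70% of its speed; a pose out of reach is approached as far as the arm can. A call is refused whole if a number of a shift passes 0.05 or a number of a turn 0.15, either way. A call with a gripper value outside its range is refused whole. The fingers move at their own pace and stop on an object; "force" is the grip in N (left out, the last holds). Time passes only in rows, so rows that do not move let the fingers close. It gives the time, the measured TCP pose, the force and the opening at its end, in the units of the state.
- robot.get_state(): the state, without advancing time (a new reading comes with each control period).
- optics.snapshot(name): name is "side" or "top" or "wrist"; returns the picture (480x640x3 uint8, red, green, blue); there is no depth.
- optics.calibration(name): a dict with "fov_y" (degrees; the focal length in pixels is half the picture's height over the tangent of half this angle, whatever the lens; pixels are square), "cx", "cy" (the principal point, pixels), "distortion" ([k1, k2, p1, p2, k3] as OpenCV has them; the pictures are not rectified), "R" (3x3) and "t" (3): a world point X has camera coordinates R X + t. Camera axes: x right, y down, z forward; pixel columns grow to the right and rows downward; lengths in mm; the calibration is good to about 2 mm. A picture is of the moment at which its call begins: read the wrist's pose just before it. calibration takes no time and is no camera call; for the wrist camera it gives the pose at the moment of the call.
- robot.job_done(): hands the job in, once; it reports no verdict.
The state is a dict: "time": time; "joints": joint angles; "joint_velocities": joint speeds; "effort": joint torques, N m; "eef_pos": TCP position; "eef_rot": TCP orientation; "contact_force": force on the tool from outside, world axes, zero at the start; "ft_torque": the same for the moment, N m; "opening": finger opening in mm.
Only numpy, scipy, OpenCV 4.12 (cv2) and the standard library are available. Lean on these libraries where they do the work, as an engineer would, in place of code of your own. Each camera call takes 0.05 s, during which the arm holds its last target.

## Working session

There is one attempt and no reset: what is moved stays moved. The work goes in short steps, Python scripts to look and compute and a tool call to move; the robot and the scene stay as the last step left them, time stands still between calls to the robot, and variables do not carry over. Pictures are saved under pics/ and viewed, and the job is handed in when it is done.

Besides the shell and the picture viewer there is one more tool, called after "Call:" by a JSON object that holds its "name" and its "arguments". apply_moves: Moves the arm, as the interface text tells. Its arguments: {"type":"object","properties":{"motion":{"type":"array"},"force":{"type":"number"}},"required":["motion"]}

```bash
ls; mkdir -p pics
python3 - <<'E'
from workcell import robot, optics
import cv2,json
s=robot.get_state();print(s)
for n in("side","top","wrist"):
    c=optics.calibration(n);print(n,{k:(v.tolist() if hasattr(v,'tolist') else v) for k,v in c.items()})
    cv2.imwrite(f"pics/{n}0.png",optics.snapshot(n)[:,:,::-1])
E
```

```text
pics
{'time': 0.0, 'joints': array([-1.37599813e+00,  1.50965946e-01,  1.43802216e+00,  1.07999999e-05,
        1.55382383e+00, -1.33978366e-01]), 'joint_velocities': array([-3.81647140e-04, -1.33324535e-03,  2.76672647e-03,  1.59830849e-05,
        1.52425950e-04,  6.26015115e-04]), 'effort': array([ 2.01326329e-03, -7.13063622e+01, -5.70861948e+01, -1.30840814e-05,
        9.04602057e-03,  2.02230621e-05]), 'eef_pos': array([ 185.60314484, -543.93734291,  217.89132053]), 'eef_rot': array([-3.09803718e+00, -5.13918366e-01,  4.12630075e-05]), 'contact_force': array([ 0.48815933,  0.39149645, -1.30846934]), 'ft_torque': array([-0.02672378,  0.00344012, -0.05589802]), 'opening': 85.14030446292699}
side {'fov_y': 49.3843717409132, 'cx': 326.09457150834436, 'cy': 247.37498188180663, 'distortion': [0.05280960460483247, 0.0, 0.0, 0.0, 0.0], 'R': [[0.8907408069741927, -0.4545021698733846, -0.0029312746969524053], [-0.21717214477152927, -0.4199343844281423, -0.8811874785255921], [0.39927067801968386, 0.785546236930292, -0.4727579034964512]], 't': [-472.013341783577, 99.61684326293224, 1024.56390813607]}
top {'fov_y': 43.460337972559756, 'cx': 324.67579245033255, 'cy': 229.5280233934827, 'distortion': [-0.15440578187105042, 0.0, 0.0, 0.0, 0.0], 'R': [[-0.007372281332496034, -0.9999265625741949, -0.00961867592287695], [-0.9864808256358046, 0.008847242196213651, -0.16363773085209532], [0.16371081247387353, 0.008282255977469987, -0.9864736053818507]], 't': [-68.18197295376814, 499.5161983305239, 1248.0454563502583]}
wrist {'fov_y': 58.75057474025787, 'cx': 318.3995170534522, 'cy': 241.2314323494816, 'distortion': [-0.024561328545551788, 0.0, 0.0, 0.0, 0.0], 'R': [[0.32279234196723594, -0.946468999499871, -0.0012397390948717904], [-0.9138806227653283, -0.312018334483872, 0.2597436549368811], [-0.2462261385421256, -0.08271028915211738, -0.9656768076157831]], 't': [-574.392077276462, -32.625682854663935, 379.2270720294527]}
```

View pics/side0.png

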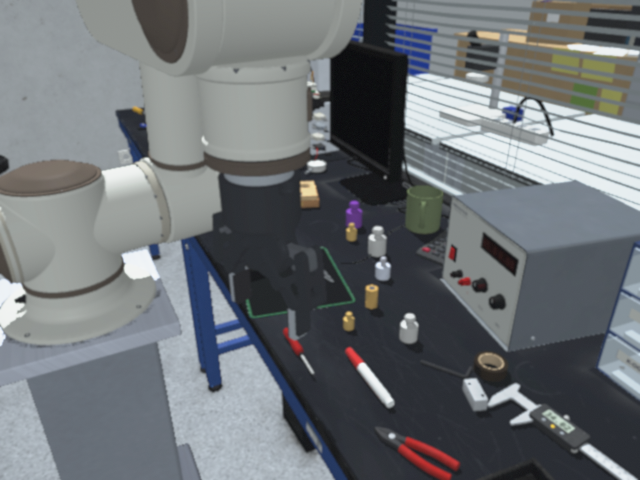

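View pics/top0.png

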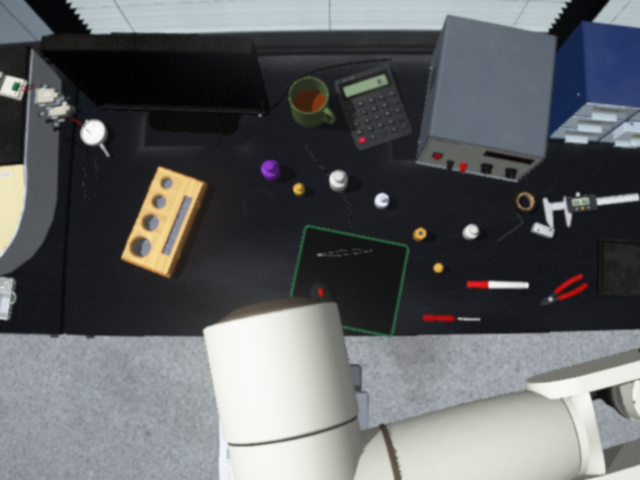

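View pics/wrist0.png

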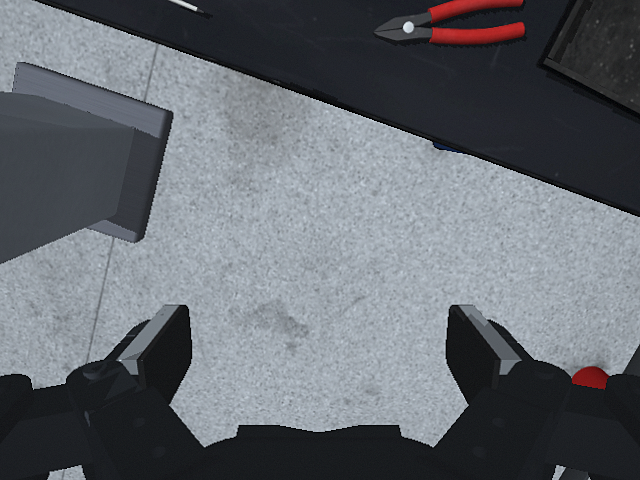

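```bash
cat > h.py <<'E'
import numpy as np,cv2
from workcell import robot, optics
def K(c,h=480):
    f=h/2/np.tan(np.radians(c['fov_y'])/2); return np.array([[f,0,c['cx']],[0,f,c['cy']],[0,0,1.]])
def ray(c,uv):
    p=cv2.undistortPoints(np.array(uv,float).reshape(-1,1,2),K(c),np.array(c['distortion'])).reshape(-1,2)
    d=np.c_[p,np.ones(len(p))]@np.array(c['R']); o=-np.array(c['R']).T@np.array(c['t']); return o,d
def plane(c,uv,z):
    o,d=ray(c,uv); return o+d*((z-o[2])/d[:,2])[:,None]
def proj(c,X):
    R=np.array(c['R']);return cv2.projectPoints(np.array(X,float).reshape(-1,1,3),cv2.Rodrigues(R)[0],np.array(c['t'],float),K(c),np.array(c['distortion']))[0].reshape(-1,2)
def crop(im,x0,y0,x1,y1,s,name):
    cv2.imwrite(name,cv2.resize(im[y0:y1,x0:x1],None,fx=s,fy=s,interpolation=cv2.INTER_CUBIC))
E
python3 - <<'E'
from h import *
a=cv2.imread('pics/top0.png');crop(a,250,140,490,300,3.3,'pics/t1.png');crop(a,110,155,220,285,4.5,'pics/t2.png')
b=cv2.imread('pics/side0.png');crop(b,280,170,440,350,3.3,'pics/s1.png')
E
```

```text
(no output)
```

View pics/t1.png

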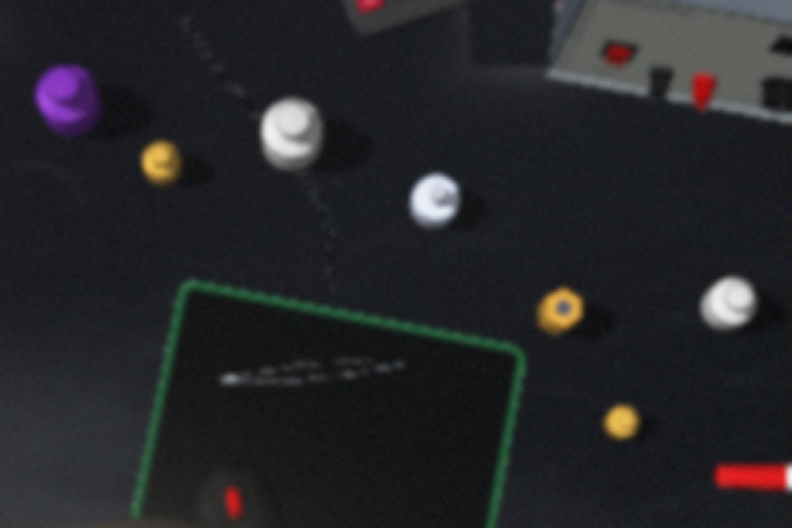

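View pics/t2.png

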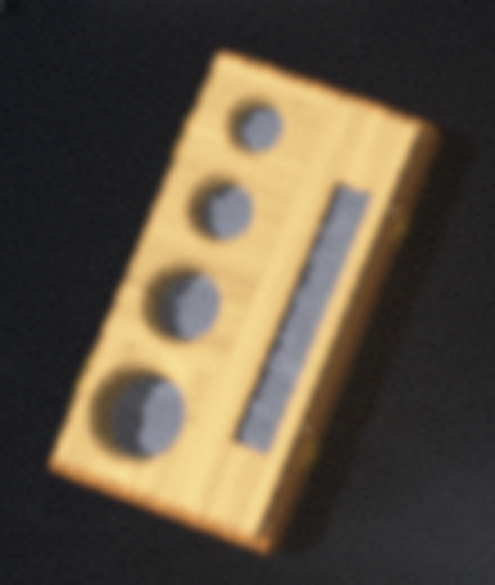

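View pics/s1.png

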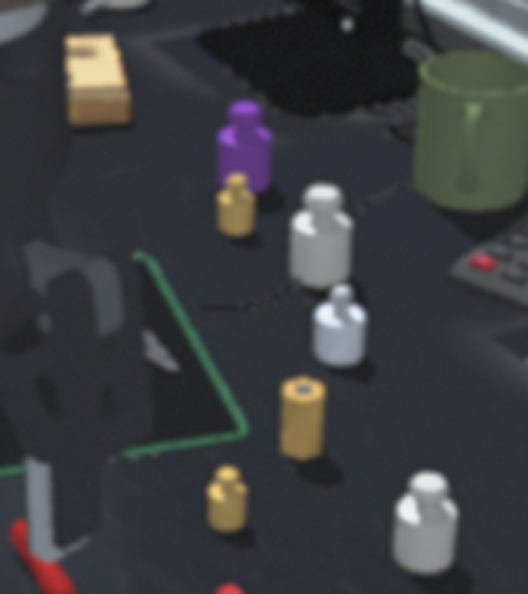

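Run:
```python
from h import *
c=optics.calibration('top')
o=-np.array(c['R']).T@np.array(c['t']);print(o)
P={'500':(338,180,30),'foot':(382,200,20),'200':(471,232,24),'100':(299,188,20),'50':(438,267,15),'hex':(420,234,20),'tw':(345,253,8),'purple':(270,170,30)}
for k,(u,v,z) in P.items(): print(k,plane(c,[(u,v)],z)[0].round())
cr=np.array([(50,465),(220,52),(435,125),(265,550),(258,127),(222,210),(185,305),(140,415),(352,187),(253,445)])/4.5+[110,155]
print(plane(c,cr,32).round())
c=optics.calibration('wrist');print(-np.array(c['R']).T@np.array(c['t']))
```

```text
[ 287.9419594   -82.93293857 1312.24777792]
500 [ 610. -102.   30.]
foot [ 567. -198.   20.]
200 [ 493. -391.   24.]
100 [596. -16.  20.]
50 [ 419. -317.   15.]
hex [ 491. -280.   20.]
tw [ 452. -116.    8.]
purple [635.  47.  30.]
[[441. 373.  32.]
 [646. 297.  32.]
 [607. 187.  32.]
 [399. 265.  32.]
 [608. 276.  32.]
 [566. 292.  32.]
 [519. 309.  32.]
 [465. 329.  32.]
 [577. 227.  32.]
 [450. 272.  32.]]
[ 248.9711406  -522.46830689  374.05122278]
```

Call:
{"name": "apply_moves", "arguments": {"motion": [0.0854,0.045,0.02,0,0,0,0.145,0.0854,0.045,0.02,0,0,0,0.145,0.0854,0.045,0.02,0,0,0,0.145,0.0854,0.045,0.02,0,0,0,0.145,0.0854,0.045,0.02,0,0,0,0.145]}}

```text
time: 0.65
eef_pos: [412.3, -443.0, 218.4]
eef_rot: [-2.711, -1.588, 0.0]
contact_force: [-0.9, -1.1, 0.4]
opening: 85.4
```

Call:
{"name": "apply_moves", "arguments": {"motion": [0.0854,0.02,0.01,0,0,0,0.145,0.0854,0.02,0.01,0,0,0,0.145,0.0854,0.02,0.01,0,0,0,0.145,0.0854,0.01,0.01,0,0,0,0.145,0.0854,0.01,0.01,0,0,0,0.145]}}

```text
time: 1.15
eef_pos: [491.3, -393.5, 218.0]
eef_rot: [-1.97, -2.446, -0.0]
contact_force: [-0.2, -0.4, 0.8]
opening: 85.2
```

Call:
{"name": "apply_moves", "arguments": {"motion": [0.0854,0,0,0,0,0,0.145,0.0854,0,0,0,0,0,0.145,0.0854,0,0,0,0,0,0.145,0.0854,0,0,0,0,0,0.145,0.0854,0,0,0,0,0,0.145]}}

```text
time: 1.65
eef_pos: [490.6, -394.1, 218.1]
eef_rot: [-0.976, -2.986, -0.0]
contact_force: [-0.9, -0.1, 0.1]
opening: 85.4
```

Call:
{"name": "apply_moves", "arguments": {"motion": [0.0854,0,0,0,0,0,0.145,0.0854,0,0,0,0,0,0.137,0.0854,0,0,0,0,0,0]}}

```text
time: 1.95
eef_pos: [490.6, -394.1, 218.2]
eef_rot: [-0.552, -3.092, -0.0]
contact_force: [-0.2, -0.1, 0.6]
opening: 85.3
```

Run:
```python
from h import *
s=robot.get_state();print(s['time'],s['eef_pos'],s['eef_rot'],s['joints'],s['opening'])
cv2.imwrite("pics/w1.png",optics.snapshot('wrist')[:,:,::-1])
cv2.imwrite("pics/top1.png",optics.snapshot('top')[:,:,::-1])
```

```text
1.95 [ 490.6031565  -394.10465658  218.1909387 ] [-5.51658461e-01 -3.09234689e+00 -3.04309697e-04] [-7.99052054e-01  2.64502208e-01  1.30147599e+00 -9.01943030e-05
  1.57607242e+00 -2.01677357e+00] 85.34567425093192
```

View pics/w1.png

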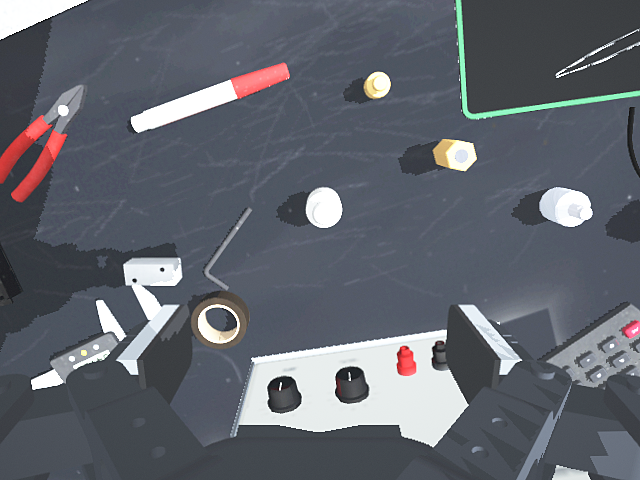

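View pics/top1.png

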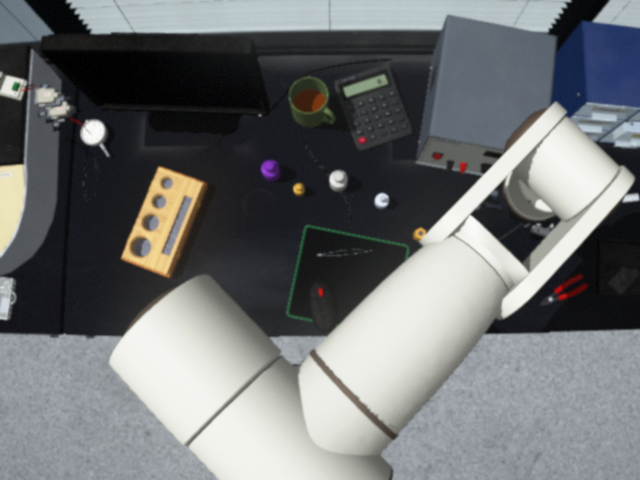

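Run:
```python
from h import *
a=cv2.imread('pics/w1.png');crop(a,270,160,400,260,6,'pics/z1.png');crop(a,330,50,430,130,6,'pics/z2.png')
a=cv2.imread('pics/top0.png')
c=optics.calibration('top'); print(plane(c,[(417,165),(515,180)],0), plane(c,[(417,165),(515,180)],20))
```

```text
[[ 651.54993552 -281.49050846    0.        ]
 [ 615.89102147 -505.13733323    0.        ]] [[ 646.00817759 -278.46428775   20.        ]
 [ 610.89274192 -498.70250588   20.        ]]
```

View pics/z1.png

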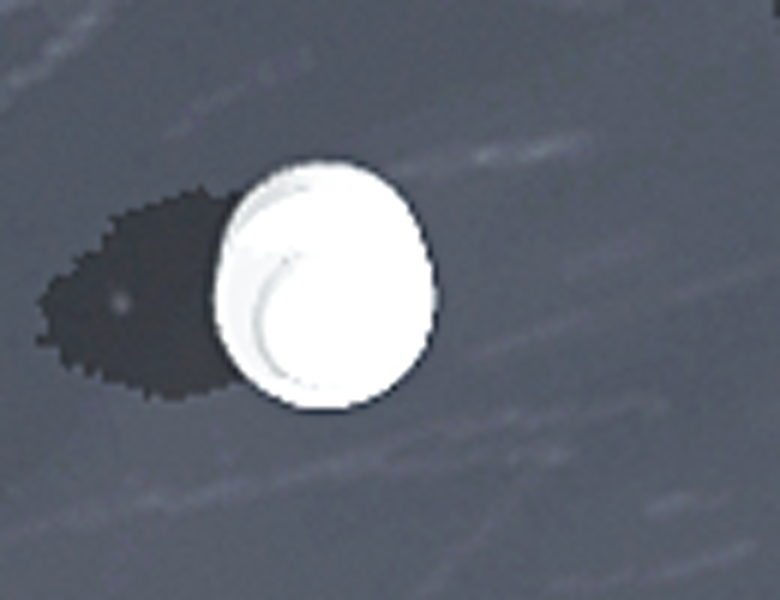

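View pics/z2.png

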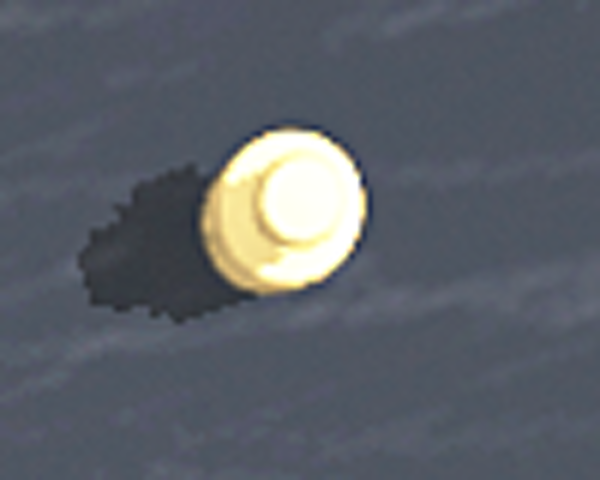

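```bash
cat >> h.py <<'E'
def blob(im,seed,lo=None,kind='silver'):
    hsv=cv2.cvtColor(im,cv2.COLOR_BGR2HSV)
    if kind=='silver': m=cv2.inRange(hsv,(0,0,150),(180,60,255))
    elif kind=='brass': m=cv2.inRange(hsv,(12,50,110),(35,255,255))
    if kind=='brass': m|=cv2.inRange(hsv,(0,0,200),(180,255,255))
    m=cv2.morphologyEx(m,cv2.MORPH_CLOSE,np.ones((5,5)))
    n,l,st,ce=cv2.connectedComponentsWithStats(m)
    k=l[seed[1],seed[0]]; cs,_=cv2.findContours((l==k).astype('uint8'),cv2.RETR_EXTERNAL,cv2.CHAIN_APPROX_NONE)
    ct=max(cs,key=cv2.contourArea); h=cv2.convexHull(ct); M=cv2.moments(h)
    return np.array([M['m10']/M['m00'],M['m01']/M['m00']]),cv2.fitEllipse(ct),st[k]
E
python3 - <<'E'
from h import *
import json
c=optics.calibration('wrist')
json.dump({k:(v.tolist() if hasattr(v,'tolist') else v) for k,v in c.items()},open('w1.json','w'))
a=cv2.imread('pics/w1.png')
for n,seed,kind,h in(('200',(324,208),'silver',14),('50',(377,85),'brass',9),('hex',(455,155),'brass',20),('foot',(560,207),'silver',14)):
    m,e,st=blob(a,seed,kind=kind); print(n,m,e,st,plane(c,[m],h)[0].round(1))
print('50 knob',plane(c,[(380.5,83.3)],29))
c=optics.calibration('top');a=cv2.imread('pics/top0.png')
for n,seed,kind,h in(('200',(471,232),'silver',16),('50',(438,267),'brass',11),('500',(338,180),'silver',22),('100',(299,188),'brass',13)):
    m,e,st=blob(a,seed,kind=kind); print(n,m,st,plane(c,[m],h)[0].round(1))
E
```

```text
200 [323.62083333 207.18663793] ((323.58740234375, 207.2405242919922), (35.84453582763672, 40.50114822387695), 177.5115509033203) [ 306  187   37   41 1194] [ 494.2 -389.8   14. ]
50 [376.73279953  84.77135231] ((376.7740173339844, 84.81311798095703), (24.658613204956055, 28.290525436401367), 43.96038818359375) [363  71  28  28 584] [ 415.9 -314.6    9. ]
hex [454.63426357 154.06821705] ((454.7867126464844, 154.065673828125), (30.609214782714844, 44.182350158691406), 97.36244201660156) [ 432  139   45   33 1093] [ 489.5 -273.7   20. ]
foot [565.52376446 206.37823344] ((565.4057006835938, 206.36817932128906), (37.13701248168945, 53.360107421875), 102.0844955444336) [ 539  187   54   40 1612] [ 566.9 -194.    14. ]
50 knob [[ 416.73966681 -314.56872007   29.        ]]
200 [470.27407407 231.14814815] [463 225  15  13 149] [ 496.6 -391.8   16. ]
50 [437.77099237 267.4173028 ] [433 263  10  10  77] [ 418.1 -317.6   11. ]
500 [336.72355556 179.08266667] [330 171  14  17 196] [614.6 -99.5  22. ]
100 [297.68431373 188.5       ] [293 183  10  12 100] [596.2 -12.9  13. ]
```

Call:
{"name": "apply_moves", "arguments": {"motion": [0.06,0.0036,0.004,-0.045,0,0,0,0.06,0,0,-0.045,0,0,0,0.06,0,0,-0.045,0,0,0,0.06,0,0,-0.04,0,0,0,0.06,0,0,-0.012,0,0,0], "force": 30}}

```text
time: 2.55
eef_pos: [492.7, -388.6, 27.2]
eef_rot: [-0.56, -3.086, -0.005]
contact_force: [-0.6, 0.3, -0.3]
opening: 60.1
```

Call:
{"name": "apply_moves", "arguments": {"motion": [0.06,0,0,0,0,0,0,0.02,0,0,0,0,0,0,0.02,0,0,0,0,0,0,0.02,0,0,0,0,0,0,0.02,0,0,0,0,0,0], "force": 30}}

```text
time: 3.05
eef_pos: [494.6, -390.5, 32.6]
eef_rot: [0.556, 3.091, -0.002]
contact_force: [-0.4, -1.0, -1.2]
opening: 20.1
```

Run:
```python
from h import *
s=robot.get_state();print(s['time'],s['eef_pos'],s['opening'],s['contact_force'])
cv2.imwrite("pics/w2.png",optics.snapshot('wrist')[:,:,::-1])
```

```text
3.05 [ 494.57010669 -390.51063555   32.55358237] 20.05338514162755 [-0.35458507 -0.96817229 -1.15551109]
```

View pics/w2.png

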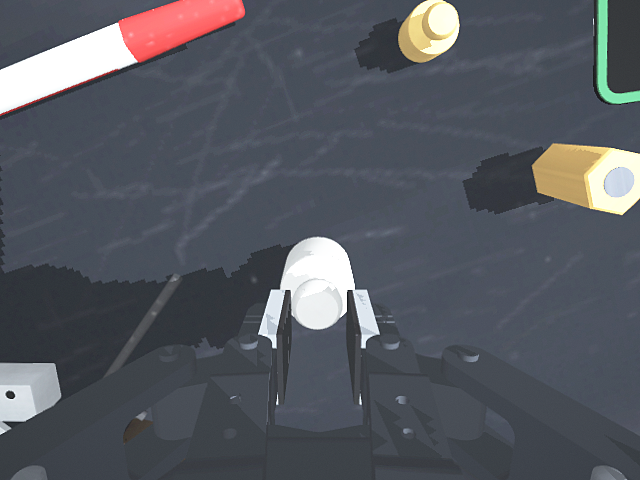

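Run:
```python
from h import *
c=optics.calibration('wrist')
s=robot.get_state();p=s['eef_pos']
for dz in(-11,0,8,20,40):print(dz,proj(c,[p+[0,0,dz]]))
ya=np.array([.347,.938,0])
for w in (10,42): print(proj(c,[p+[0,0,-11]+ya*w,p+[0,0,-11]-ya*w]))
for z in(0,28,48):print(z,proj(c,[(p[0],p[1],z)]), plane(c,[(318,300)],z),plane(c,[(318,260)],z))
```

```text
-11 [[316.09551075 286.63046405]]
0 [[315.9216878  296.76958479]]
8 [[315.78082197 304.9881344 ]]
20 [[315.54214665 318.91693003]]
40 [[315.04976486 347.66664624]]
[[340.05583274 286.59716856]
 [292.14007808 286.65670529]]
[[416.63161544 286.44334474]
 [215.64539403 286.6931466 ]]
0 [[316.37909481 270.09427976]] [[ 508.76322595 -394.9267195     0.        ]] [[ 490.10989814 -387.9840447     0.        ]]
28 [[315.99175225 292.68241564]] [[ 497.71156005 -390.75665338   28.        ]] [[ 481.83342632 -384.84689186   28.        ]]
48 [[315.63126877 313.71532276]] [[ 489.81751298 -387.77803472   48.        ]] [[ 475.92166074 -382.6060684    48.        ]]
```

Run:
```python
from h import *
a=cv2.imread('pics/w2.png');crop(a,240,220,400,340,5,'pics/z3.png')
cv2.imwrite("pics/side2.png",optics.snapshot('side')[:,:,::-1])
a=cv2.imread('pics/side2.png');crop(a,340,240,500,360,5,'pics/z4.png')
```

```text
(no output)
```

View pics/z3.png

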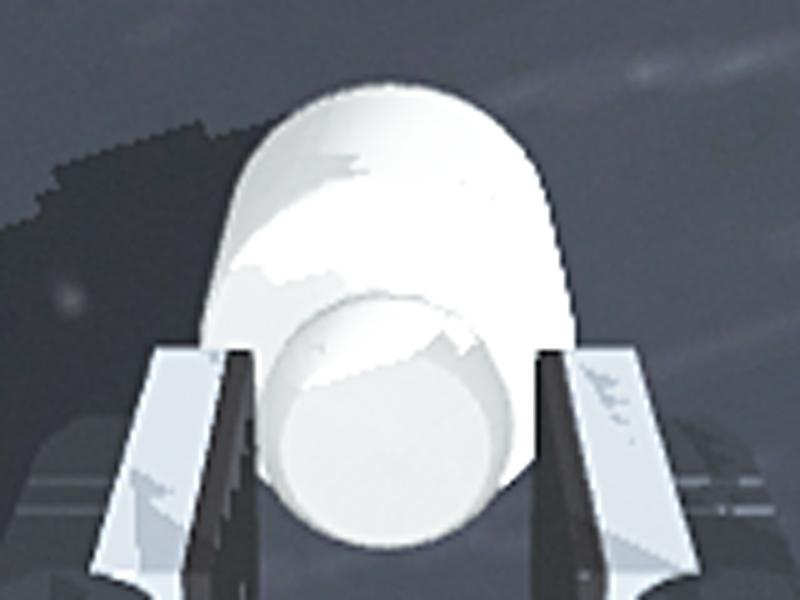

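View pics/z4.png

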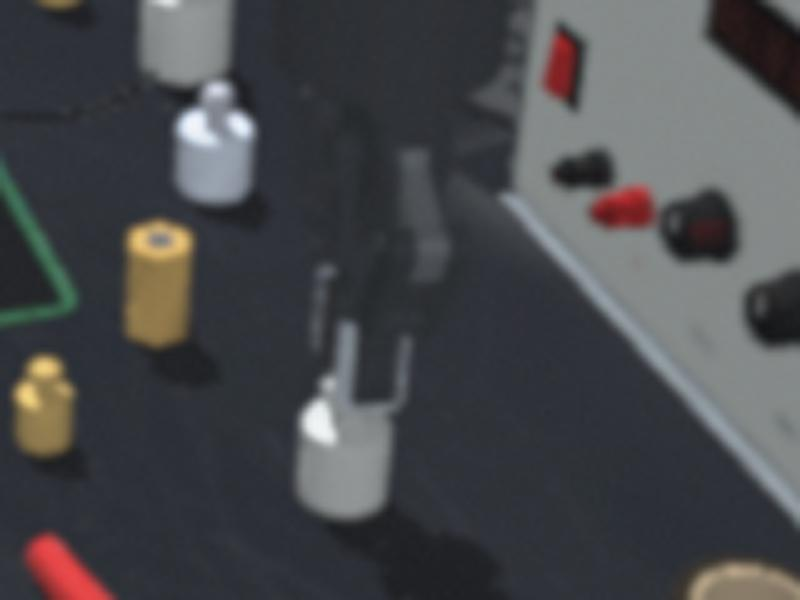

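Call:
{"name": "apply_moves", "arguments": {"motion": [0.05,0,0,0,0,0,0,0.05,0,0,0,0,0,0,0.05,0,0,0,0,0,0]}}

```text
time: 3.45
eef_pos: [494.2, -390.2, 31.4]
eef_rot: [-0.556, -3.092, 0.0]
contact_force: [-0.3, -0.3, 0.3]
opening: 50.2
```

Run:
```python
from h import *
s=robot.get_state();print(s['time'],s['eef_pos'],s['opening'],s['contact_force'])
cv2.imwrite("pics/w3.png",optics.snapshot('wrist')[:,:,::-1])
a=cv2.imread('pics/w3.png');crop(a,200,200,440,380,3.3,'pics/z3.png')
cv2.imwrite("pics/side3.png",optics.snapshot('side')[:,:,::-1])
a=cv2.imread('pics/side3.png');crop(a,340,240,500,360,5,'pics/z4.png')
c=optics.calibration('side');p=s['eef_pos']
for z in(0,20,28,48):print(z,proj(c,[(p[0],p[1],z)]))
```

```text
3.45 [ 494.2246504  -390.17274382   31.44883608] 50.16854191152361 [-0.25109602 -0.30283618  0.33982123]
0 [[409.32811108 336.66166612]]
20 [[410.13988141 327.38797003]]
28 [[410.47002196 323.62623211]]
48 [[411.3093923  314.08750453]]
```

View pics/z3.png

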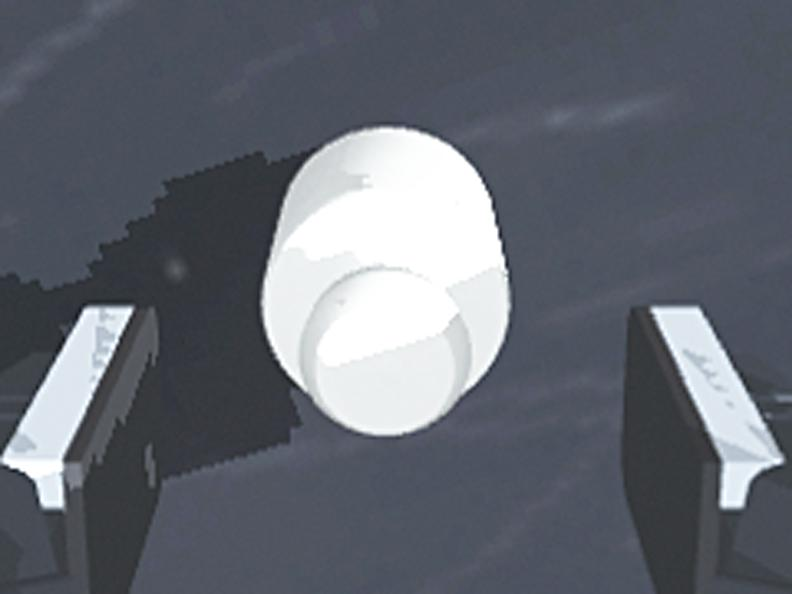

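View pics/z4.png

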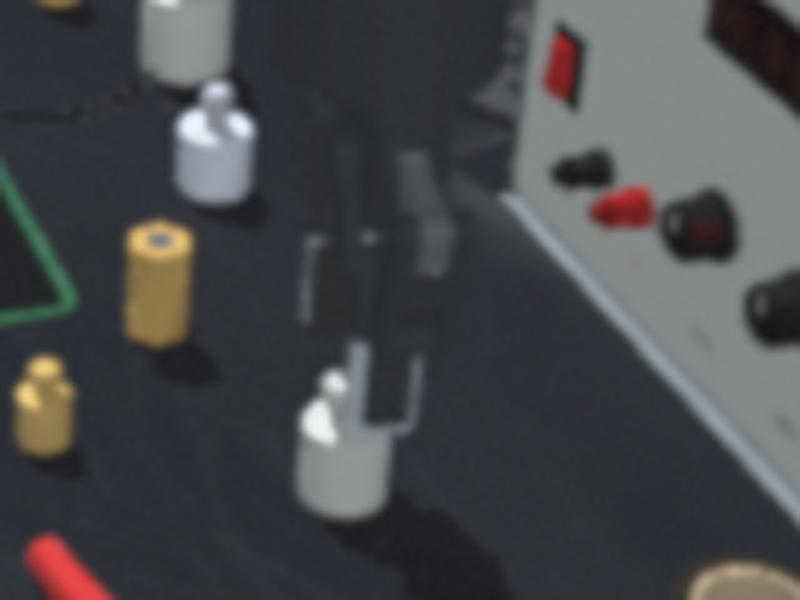

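Run:
```python
from h import *
c=optics.calibration('side');p=np.array([494.2,-390.2,0])
ya=np.array([.347,.938,0]);xa=np.array([-.938,.347,0])
for sg in(-1,1):
  for z in(20,35,48):print(sg,z,proj(c,[p+sg*25*ya+[0,0,z]+xa*k for k in(11,-11)]).round().tolist())
```

```text
-1 20 [[408.0, 337.0], [420.0, 336.0]]
-1 35 [[408.0, 330.0], [421.0, 329.0]]
-1 48 [[409.0, 323.0], [422.0, 322.0]]
1 20 [[400.0, 319.0], [413.0, 318.0]]
1 35 [[401.0, 312.0], [413.0, 311.0]]
1 48 [[401.0, 306.0], [414.0, 305.0]]
```

Call:
{"name": "apply_moves", "arguments": {"motion": [0.05,0,0,-0.01,0,0,0,0.05,0,0,-0.005,0,0,0,0.05,0,0,0,0,0,0]}}

```text
time: 3.85
eef_pos: [493.7, -389.7, 15.1]
eef_rot: [-0.556, -3.09, -0.002]
contact_force: [-0.2, 0.5, 0.1]
opening: 50.3
```

Run:
```python
from h import *
s=robot.get_state();print(s['time'],s['eef_pos'],s['opening'],s['contact_force'])
cv2.imwrite("pics/w4.png",optics.snapshot('wrist')[:,:,::-1])
a=cv2.imread('pics/w4.png');crop(a,200,200,440,380,3.3,'pics/z3.png')
cv2.imwrite("pics/side4.png",optics.snapshot('side')[:,:,::-1])
a=cv2.imread('pics/side4.png');crop(a,340,240,500,360,5,'pics/z4.png')
```

```text
3.85 [ 493.73523991 -389.69413347   15.06017031] 50.26618734969629 [-0.19847662  0.45437098  0.08554753]
```

View pics/z3.png

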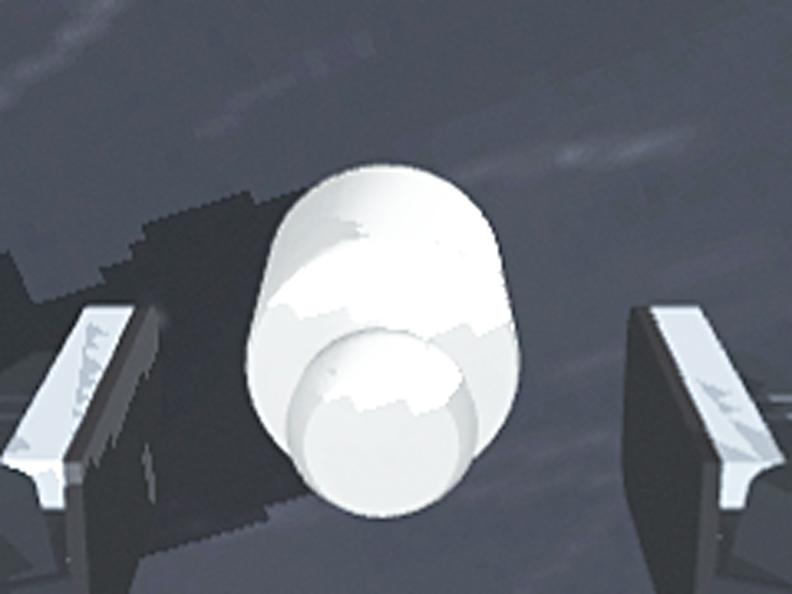

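View pics/z4.png

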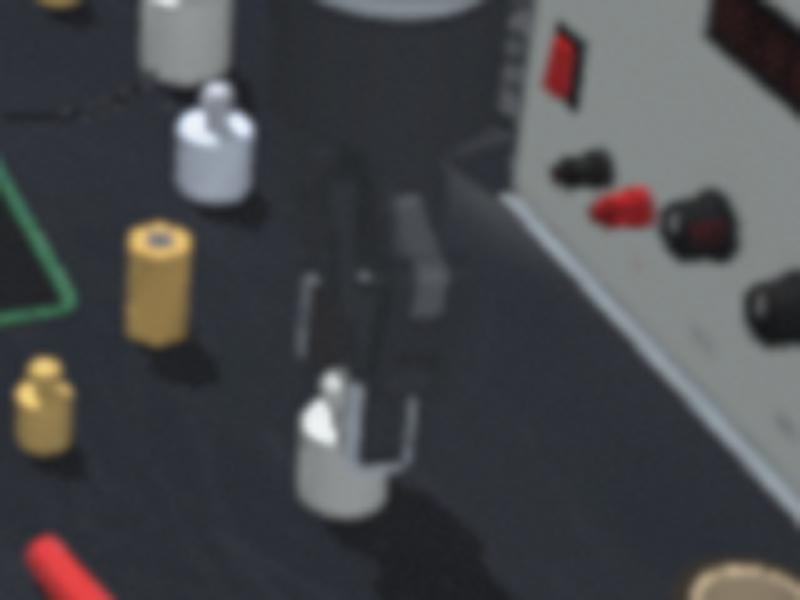

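Call:
{"name": "apply_moves", "arguments": {"motion": [0.05,0,0,-0.004,0,0,0,0.02,0,0,0,0,0,0,0.02,0,0,0,0,0,0,0.02,0,0,0,0,0,0,0.02,0,0,0,0,0,0], "force": 40}}

```text
time: 4.45
eef_pos: [494.3, -390.3, 12.6]
eef_rot: [0.556, 3.092, -0.001]
contact_force: [-1.0, -0.9, 0.1]
opening: 26.3
```

Run:
```python
from h import *
s=robot.get_state();print(s['time'],s['eef_pos'],s['opening'],s['contact_force'])
cv2.imwrite("pics/w5.png",optics.snapshot('wrist')[:,:,::-1])
a=cv2.imread('pics/w5.png');crop(a,200,200,440,380,3.3,'pics/z3.png')
cv2.imwrite("pics/side5.png",optics.snapshot('side')[:,:,::-1])
a=cv2.imread('pics/side5.png');crop(a,340,240,500,360,5,'pics/z4.png')
```

```text
4.45 [ 494.2812562  -390.30616564   12.62042908] 26.333719512928155 [-1.00177558 -0.85627789  0.09381541]
```

View pics/z3.png

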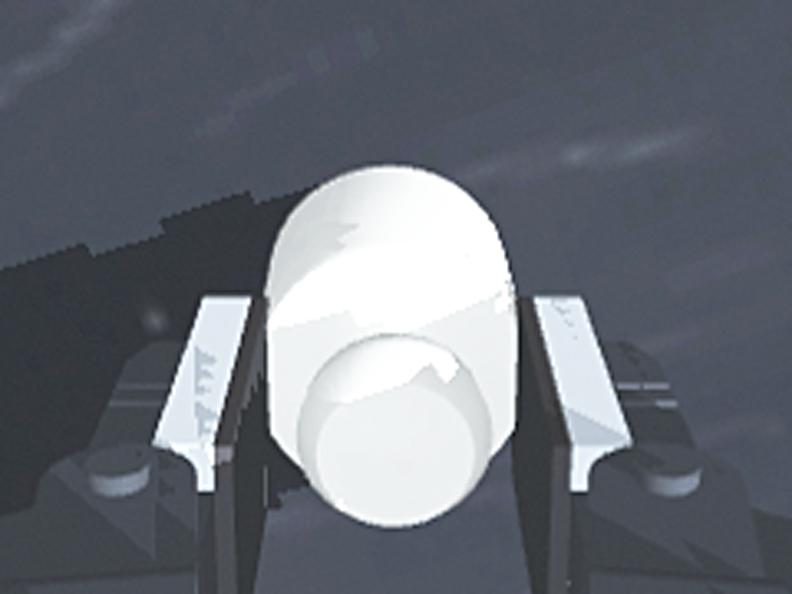

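View pics/z4.png

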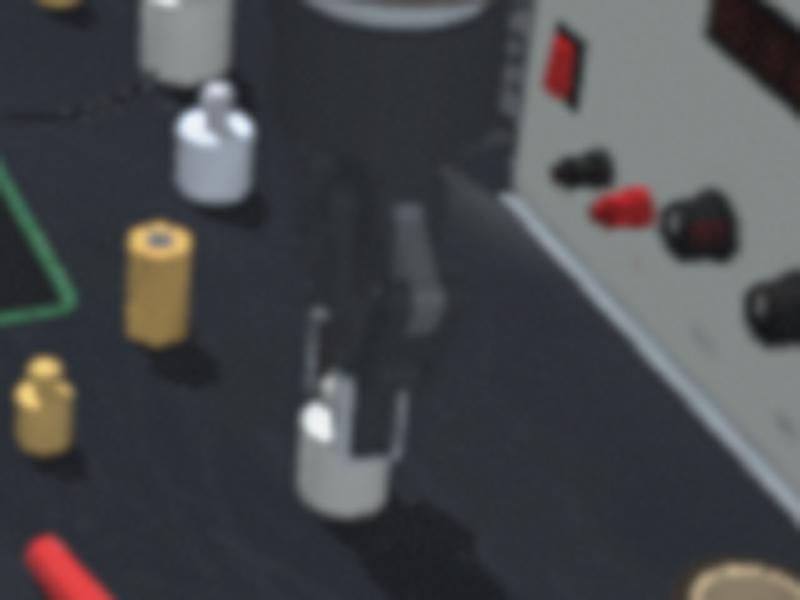

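Call:
{"name": "apply_moves", "arguments": {"motion": [0.02,0,0,0.02,0,0,0,0.02,0,0,0.04,0,0,0,0.02,0,0,0.045,0,0,0,0.02,0,0.03,0.03,0,0,0,0.02,0.002,0.045,0.015,0,0,0]}}

```text
time: 5.05
eef_pos: [496.4, -316.1, 165.1]
eef_rot: [0.559, 3.089, -0.003]
contact_force: [0.4, 1.1, -2.6]
opening: 26.2
```

Call:
{"name": "apply_moves", "arguments": {"motion": [0.02,0.002,0.048,0,0,0,0,0.02,0.002,0.048,0,0,0,0,0.02,0.002,0.048,0,0,0,0,0.02,0.002,0.048,0,0,0,0,0.02,0.002,0.048,0,0,0,0]}}

```text
time: 5.55
eef_pos: [505.8, -73.2, 162.5]
eef_rot: [0.556, 3.092, 0.0]
contact_force: [1.5, -0.3, -1.4]
opening: 26.3
```

Call:
{"name": "apply_moves", "arguments": {"motion": [0.02,0.002,0.048,0,0,0,0,0.02,0.002,0.048,0,0,0,0,0.02,0.002,0.048,0,0,0,0,0.02,0.002,0.048,0,0,0,0,0.02,0.002,0.048,0,0,0,0]}}

```text
time: 6.05
eef_pos: [515.7, 166.9, 162.5]
eef_rot: [-0.556, -3.092, 0.0]
contact_force: [1.6, -1.0, -2.3]
opening: 26.5
```

Call:
{"name": "apply_moves", "arguments": {"motion": [0.02,0.002,0.045,0,0,0,0,0.02,0.002,0.045,0,0,0,0,0.02,0.002,0.035,0,0,0,0,0.02,0,0.01,0,0,0,0,0.02,0,0,0,0,0,0]}}

```text
time: 6.55
eef_pos: [521.8, 301.1, 161.9]
eef_rot: [-0.553, -3.092, 0.001]
contact_force: [0.6, -1.1, -1.9]
opening: 26.4
```

Run:
```python
from h import *
import json
s=robot.get_state();print(s['time'],s['eef_pos'],s['eef_rot'],s['opening'],s['contact_force'],s['joints'])
c=optics.calibration('wrist')
json.dump({k:(v.tolist() if hasattr(v,'tolist') else v) for k,v in c.items()},open('w6.json','w'))
cv2.imwrite("pics/w6.png",optics.snapshot('wrist')[:,:,::-1])
```

```text
6.55 [521.7558589  301.06264536 161.93821911] [-5.52618181e-01 -3.09174669e+00  7.13748715e-04] 26.376772092578197 [ 0.58894311 -1.12880116 -1.91321711] [ 3.95465656e-01  2.32157596e-01  1.45526996e+00  7.70276220e-05
  1.45512306e+00 -8.21595560e-01]
```

View pics/w6.png

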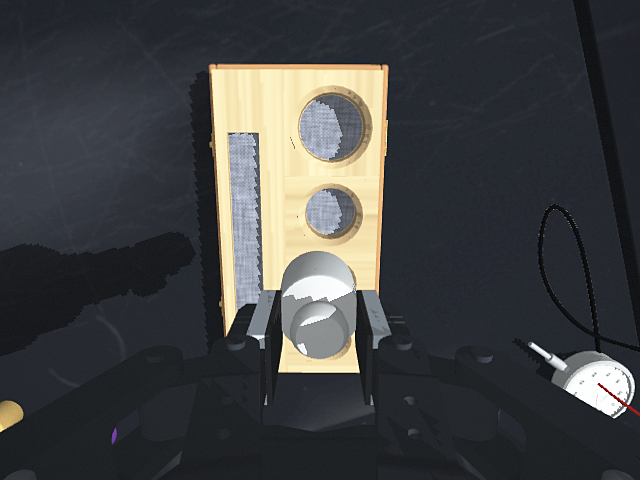

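Run:
```python
from h import *
a=cv2.imread('pics/w6.png');crop(a,195,55,405,255,3,'pics/z3.png')
```

```text
(no output)
```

View pics/z3.png

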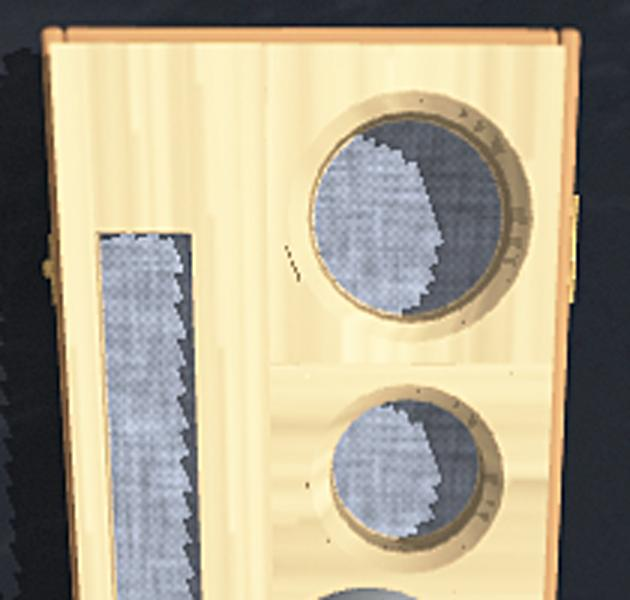

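Run:
```python
from h import *
import json
c=json.load(open('w6.json'))
q=lambda x,y:(x/3+195,y/3+55)
pts=[q(415,217),q(411,478),q(50,43),q(568,43),q(76,600),q(548,600),q(98,233),q(192,233)]
P=plane(c,pts,32);print(P.round(1))
th=np.arctan2(*(P[3]-P[2])[1::-1]);print('x dir deg',np.degrees(th),np.linalg.norm(P[3]-P[2]))
for i,j in((0,1),(2,4),(3,5)):
    d=P[i]-P[j];print(np.degrees(np.arctan2(d[1],d[0]))-90,np.linalg.norm(d))
```

```text
[[464.9 333.2  32. ]
 [518.7 312.9  32. ]
 [404.9 273.4  32. ]
 [442.7 375.4  32. ]
 [518.9 229.7  32. ]
 [557.1 333.1  32. ]
 [444.2 267.5  32. ]
 [451.3 286.7  32. ]]
x dir deg 69.66610044280921 108.75112770106014
69.31927398372221 57.5041151082869
69.01495712779456 122.10060867338233
69.73340262088777 121.93506728366835
```

Run:
```python
from h import *
import json
c=json.load(open('w6.json'))
p=np.array([521.76,301.06,161.94]);xa=np.array([-.937,.35,0]);ya=np.array([.35,.937,0])
for r in(249,250,251):
  P=plane(c,[(318.5,r)],161.94-12.5)[0];print(r,(P-p)@xa,(P-p)@ya)
a=cv2.imread('pics/w6.png');crop(a,260,230,380,370,5,'pics/z3.png')
```

```text
249 15.955767030539604 0.9034096711671941
250 15.527902603245918 0.9049885230933742
251 15.099497091298808 0.9065693828426404
```

View pics/z3.png

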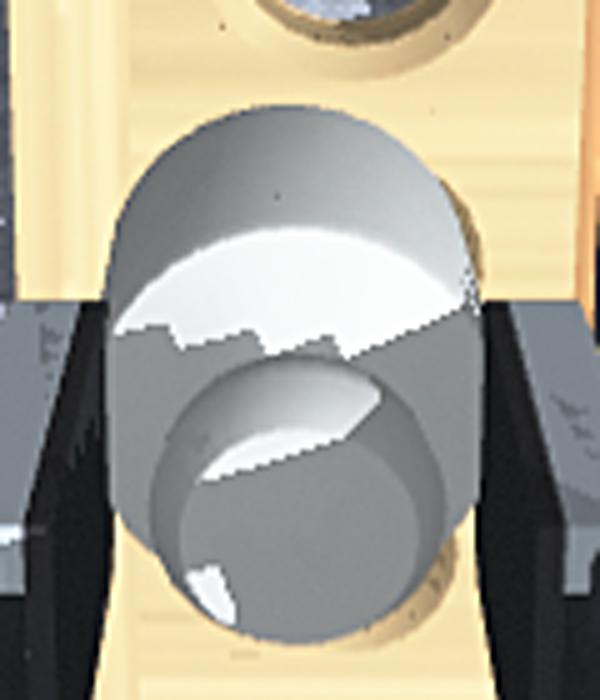

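Call:
{"name": "apply_moves", "arguments": {"motion": [0.02,-0.003,0.012,-0.03,0,0,0,0.02,0,0,-0.04,0,0,0,0.02,0,0,-0.03,0,0,0,0.02,0,0,-0.01,0,0,0,0.02,0,0,0,0,0,0]}}

```text
time: 7.1
eef_pos: [519.0, 310.6, 51.8]
eef_rot: [-0.557, -3.09, 0.002]
contact_force: [0.2, 0.2, -1.5]
opening: 26.6
```

Call:
{"name": "apply_moves", "arguments": {"motion": [0.02,0,0,-0.005,0,0,0,0.02,0,0,-0.005,0,0,0,0.02,0,0,-0.005,0,0,0,0.02,0,0,0,0,0,0]}}

```text
time: 7.5
eef_pos: [519.1, 311.7, 37.2]
eef_rot: [-0.556, -3.092, 0.0]
contact_force: [-0.4, -0.4, -2.1]
opening: 26.4
```

Call:
{"name": "apply_moves", "arguments": {"motion": [0.02,0,0,-0.003,0,0,0,0.02,0,0,-0.002,0,0,0,0.02,0,0,0,0,0,0]}}

```text
time: 7.8
eef_pos: [519.1, 311.8, 32.2]
eef_rot: [-0.556, -3.092, 0.001]
contact_force: [-0.3, 0.0, -1.4]
opening: 26.1
```

Run:
```python
from h import *
s=robot.get_state();print(s['time'],s['eef_pos'],s['opening'],s['contact_force'])
cv2.imwrite("pics/w7.png",optics.snapshot('wrist')[:,:,::-1])
```

```text
7.8 [519.09827442 311.80004364  32.17629383] 26.083948875561948 [-0.3029142   0.04240855 -1.43581878]
```

View pics/w7.png

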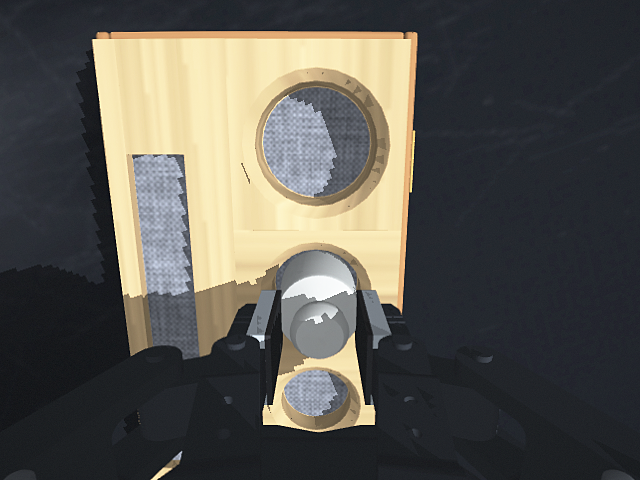

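Call:
{"name": "apply_moves", "arguments": {"motion": [0.02,0,0.001,-0.002,0,0,0,0.02,0,0,-0.0015,0,0,0,0.02,0,0,0,0,0,0]}}

```text
time: 8.15
eef_pos: [519.1, 312.8, 28.7]
eef_rot: [-0.556, -3.092, 0.0]
contact_force: [0.5, 1.3, -2.6]
opening: 26.3
```

Call:
{"name": "apply_moves", "arguments": {"motion": [0.02,0,0,-0.001,0,0,0,0.02,0,0,0,0,0,0]}}

```text
time: 8.35
eef_pos: [519.2, 312.8, 27.9]
eef_rot: [-0.556, -3.092, 0.0]
contact_force: [-0.8, 0.5, -2.5]
opening: 26.3
```

Call:
{"name": "apply_moves", "arguments": {"motion": [0.02,0,0,-0.0005,0,0,0,0.02,0,0,-0.0005,0,0,0,0.02,0,0,0,0,0,0]}}

```text
time: 8.65
eef_pos: [519.5, 312.8, 27.5]
eef_rot: [0.556, 3.091, 0.0]
contact_force: [-1.4, -1.7, 4.7]
opening: 26.4
```

Call:
{"name": "apply_moves", "arguments": {"motion": [0.02,0,0,-0.0007,0,0,0,0.02,0,0,0,0,0,0]}}

```text
time: 8.85
eef_pos: [519.6, 312.9, 27.4]
eef_rot: [0.556, 3.091, 0.0]
contact_force: [-4.8, -3.4, 12.9]
opening: 26.4
```

Call:
{"name": "apply_moves", "arguments": {"motion": [0.045,0,0,0,0,0,0,0.045,0,0,0,0,0,0,0.045,0,0,0.02,0,0,0,0.045,0,0,0.045,0,0,0,0.045,0,0,0.045,0,0,0]}}

```text
time: 9.35
eef_pos: [518.7, 312.6, 136.9]
eef_rot: [-0.556, -3.091, 0.002]
contact_force: [0.9, 0.2, 0.4]
opening: 44.9
```

Call:
{"name": "apply_moves", "arguments": {"motion": [0.0854,0,-0.01,0.02,0,0,0,0.0854,-0.005,-0.04,0,0,0,0,0.0854,0,-0.01,0,0,0,0,0.0854,0,0,0,0,0,0]}}

```text
time: 9.75
eef_pos: [514.4, 251.7, 156.4]
eef_rot: [0.559, 3.091, 0.0]
contact_force: [0.6, -0.4, -0.3]
opening: 85.4
```

Run:
```python
from h import *
s=robot.get_state();print(s['time'],s['eef_pos'],s['opening'],s['contact_force'])
cv2.imwrite("pics/w8.png",optics.snapshot('wrist')[:,:,::-1])
```

```text
9.75 [514.3635916  251.73973079 156.40677915] 85.36048382256291 [ 0.57269357 -0.37661522 -0.28369725]
```

View pics/w8.png

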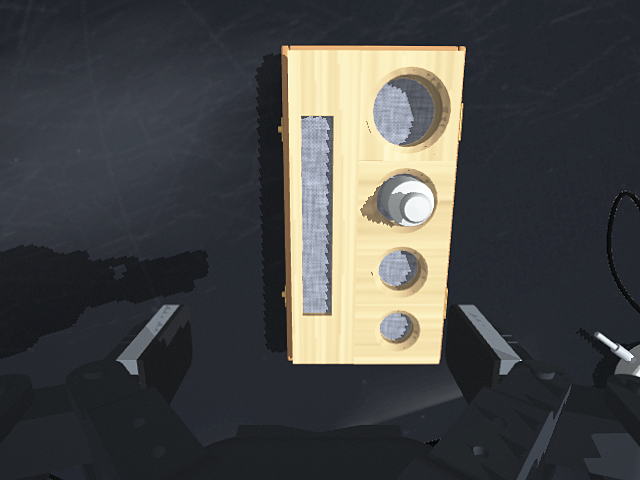

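Run:
```python
from h import *
c=optics.calibration('wrist')
print(plane(c,[(402,271),(398.5,328)],32).round(1), proj(c,[(565.6,295.6,32),(607.3,280,32)]))
```

```text
[[565.  296.7  32. ]
 [605.5 281.2  32. ]] [[400.81864996 272.31158632]
 [397.61170897 330.6781936 ]]
```

Call:
{"name": "apply_moves", "arguments": {"motion": [0.0854,0.012,-0.045,0.01,0,0,0,0.0854,0.012,-0.045,0.01,0,0,0,0.0854,0.012,-0.045,0.01,0,0,0,0.0854,0.012,-0.045,0.01,0,0,0,0.0854,0.012,-0.045,0.01,0,0,0]}}

```text
time: 10.3
eef_pos: [574.8, 27.0, 206.4]
eef_rot: [-0.555, -3.092, -0.0]
contact_force: [0.8, 1.1, 0.1]
opening: 85.6
```

Call:
{"name": "apply_moves", "arguments": {"motion": [0.0854,0.012,-0.045,0.01,0,0,0,0.0854,0.013,-0.044,0,0,0,0,0.0854,0.013,-0.035,0,0,0,0,0.0854,0,0,0,0,0,0]}}

```text
time: 10.7
eef_pos: [613.5, -99.4, 215.0]
eef_rot: [-0.561, -3.09, 0.001]
contact_force: [0.2, 1.0, -0.5]
opening: 85.3
```

Run:
```python
from h import *
import json
s=robot.get_state();print(s['time'],s['eef_pos'],s['opening'],s['contact_force'])
c=optics.calibration('wrist')
json.dump({k:(v.tolist() if hasattr(v,'tolist') else v) for k,v in c.items()},open('w9.json','w'))
cv2.imwrite("pics/w9.png",optics.snapshot('wrist')[:,:,::-1])
print(proj(c,[(612,-97,18),(594,-10,11)]))
```

```text
10.7 [613.54772309 -99.4322681  214.96904525] 85.29405753151408 [ 0.23617973  0.9599914  -0.45085567]
[[319.59165129 204.12024953]
 [410.52166676 146.02399352]]
```

View pics/w9.png

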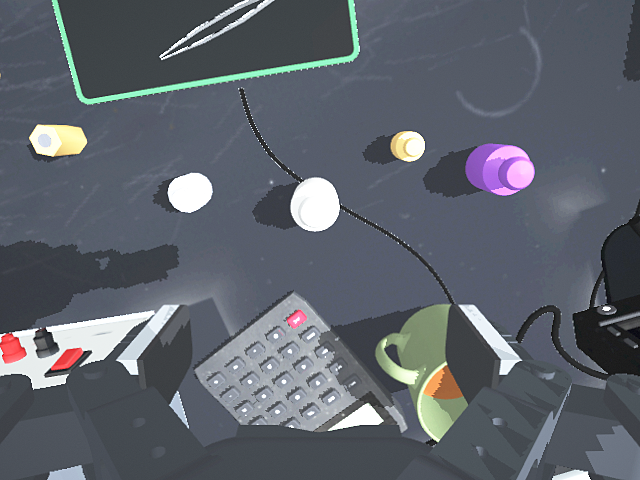

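Run:
```python
from h import *
import json
c=json.load(open('w9.json'))
a=cv2.imread('pics/w9.png')
for n,seed,kind,h in(('500',(315,204),'silver',20),('100',(407,145),'brass',11.5)):
    m,e,st=blob(a,seed,kind=kind); print(n,m,e,st,plane(c,[m],h)[0].round(1))
crop(a,280,165,360,245,7,'pics/z3.png')
```

```text
500 [315.31209752 204.04285495] ((315.0550231933594, 204.0288848876953), (49.62289810180664, 54.22958755493164), 170.73094177246094) [ 290  177   55   55 2138] [ 610.4 -100.2   20. ]
100 [407.33132288 145.65319662] ((407.3565368652344, 145.64480590820312), (30.22972869873047, 34.418861389160156), 94.06729888916016) [390 131  35  31 862] [592.7 -12.5  11.5]
```

View pics/z3.png

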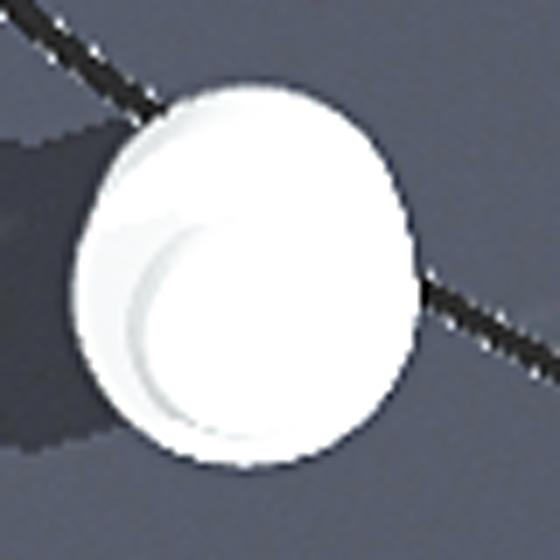

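Call:
{"name": "apply_moves", "arguments": {"motion": [0.0854,-0.002,-0.002,-0.04,0,0,0,0.07,0,0,-0.04,0,0,0,0.07,0,0,-0.02,0,0,0,0.07,0,0,0,0,0,0,0.07,0,0,0,0,0,0]}}

```text
time: 11.25
eef_pos: [610.7, -97.1, 117.1]
eef_rot: [0.554, 3.092, 0.0]
contact_force: [0.3, 0.8, 1.2]
opening: 69.9
```

Run:
```python
from h import *
s=robot.get_state();print(s['time'],s['eef_pos'],s['opening'])
c=optics.calibration('wrist')
cv2.imwrite("pics/w10.png",optics.snapshot('wrist')[:,:,::-1])
a=cv2.imread('pics/w10.png')
m,e,st=blob(a,(316,240),kind='silver'); print(m,e,st,plane(c,[m],20)[0].round(1))
```

```text
11.25 [610.6853509  -97.0779472  117.07290962] 69.92230257864784
[311.86780162 238.26415698] ((311.42742919921875, 238.3148193359375), (67.88037872314453, 76.3432846069336), 3.6492271423339844) [ 277  199   74   78 4132] [ 611.  -100.5   20. ]
```

View pics/w10.png

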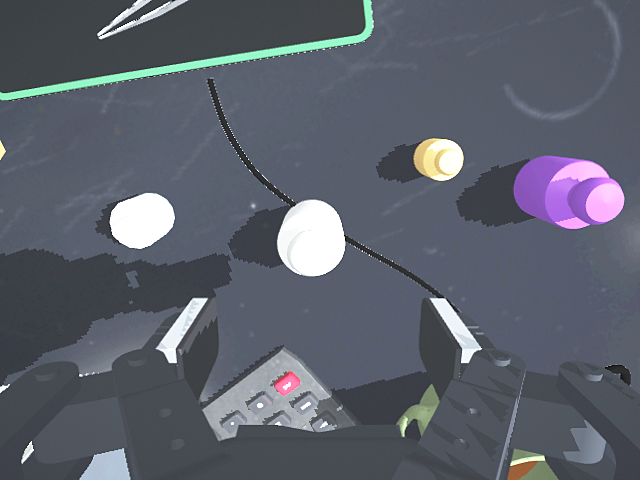

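Call:
{"name": "apply_moves", "arguments": {"motion": [0.07,0,-0.0033,-0.04,0,0,0,0.06,0,0,-0.04,0,0,0,0.06,0,0,-0.0155,0,0,0,0.06,0,0,0,0,0,0,0.03,0,0,0,0,0,0], "force": 60}}

```text
time: 11.8
eef_pos: [611.4, -101.6, 22.9]
eef_rot: [0.555, 3.09, -0.0]
contact_force: [0.2, 0.5, 0.1]
opening: 46.7
```

Call:
{"name": "apply_moves", "arguments": {"motion": [0.03,0,0,0,0,0,0,0.03,0,0,0,0,0,0,0.03,0,0,0,0,0,0], "force": 60}}

```text
time: 12.1
eef_pos: [611.6, -102.1, 23.6]
eef_rot: [0.555, 3.088, -0.002]
contact_force: [-2.1, -1.8, 6.9]
opening: 32.8
```

Run:
```python
from h import *
s=robot.get_state();print(s['time'],s['eef_pos'],s['opening'],s['contact_force'])
cv2.imwrite("pics/w11.png",optics.snapshot('wrist')[:,:,::-1])
a=cv2.imread('pics/w11.png');crop(a,220,200,420,380,4,'pics/z3.png')
c=optics.calibration('wrist');p=s['eef_pos'];xa=np.array([-.937,.35,0])
cv2.imwrite("pics/side6.png",optics.snapshot('side')[:,:,::-1])
a=cv2.imread('pics/side6.png');crop(a,330,180,450,270,5,'pics/z4.png')
for r in (240,245,250,255): print(r,(plane(c,[(318,r)],0)[0]-p)@xa)
```

```text
12.1 [ 611.55057927 -102.09444549   23.58724379] 32.83575716711319 [-2.08428126 -1.84219044  6.91134372]
240 16.74954988537743
245 14.487234068759534
250 12.210396767748595
255 9.918851118029133
```

View pics/z3.png

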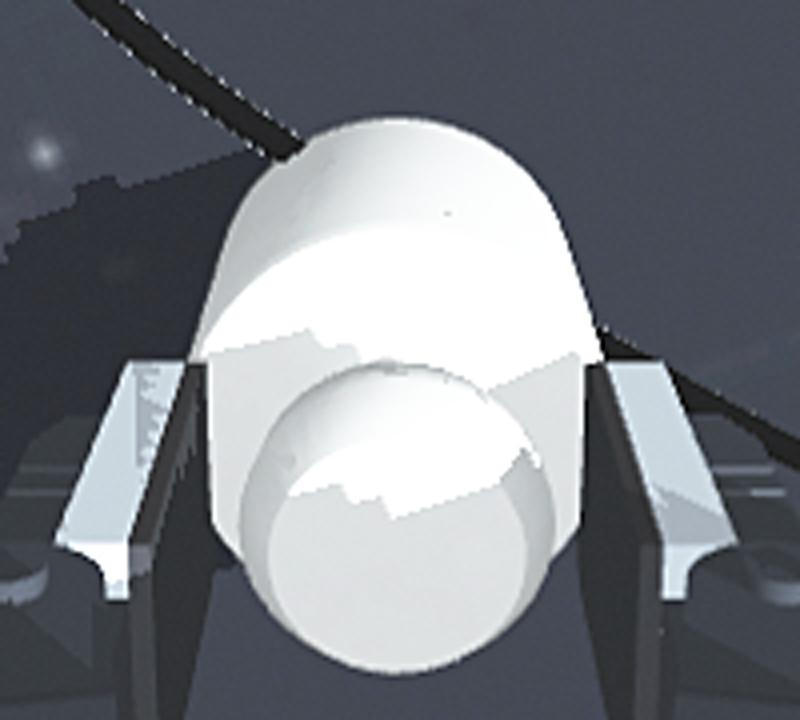

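View pics/z4.png

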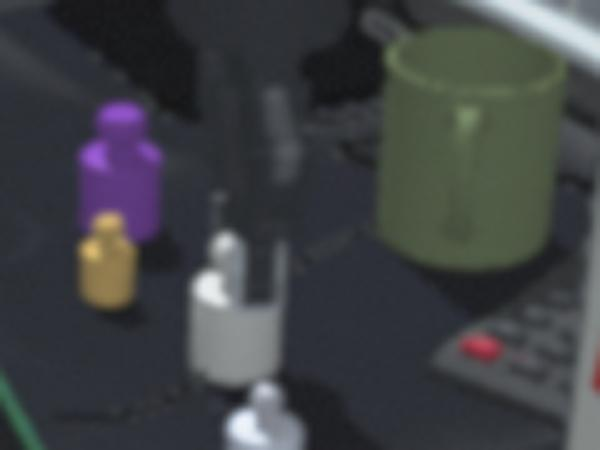

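Call:
{"name": "apply_moves", "arguments": {"motion": [0.05,0,0,0,0,0,0,0.05,0,0,0,0,0,0,0.05,0,0,-0.004,0,0,0,0.05,0,0,-0.003,0,0,0,0.05,0,0,0,0,0,0]}}

```text
time: 12.7
eef_pos: [609.9, -101.3, 13.1]
eef_rot: [-0.556, -3.091, -0.0]
contact_force: [0.8, 0.6, 0.9]
opening: 50.1
```

Run:
```python
from h import *
s=robot.get_state();print(s['time'],s['eef_pos'],s['opening'],s['contact_force'])
c=optics.calibration('wrist');p=s['eef_pos'];xa=np.array([-.937,.35,0]);ya=np.array([.35,.937,0])
cv2.imwrite("pics/w12.png",optics.snapshot('wrist')[:,:,::-1])
a=cv2.imread('pics/w12.png');crop(a,220,200,420,380,4,'pics/z3.png')
for r in (240,245,250,255): d=plane(c,[(318,r)],0)[0]-p;print(r,d@xa,d@ya)
```

```text
12.7 [ 609.91804    -101.32635213   13.08001609] 50.13120284824343 [0.79516418 0.62644536 0.88578102]
240 19.58275541091595 0.7236473104882427
245 17.454337464762176 0.726499015929738
250 15.312522880317005 0.7293675558774602
255 13.157140951499965 0.7322531483514669
```

View pics/z3.png

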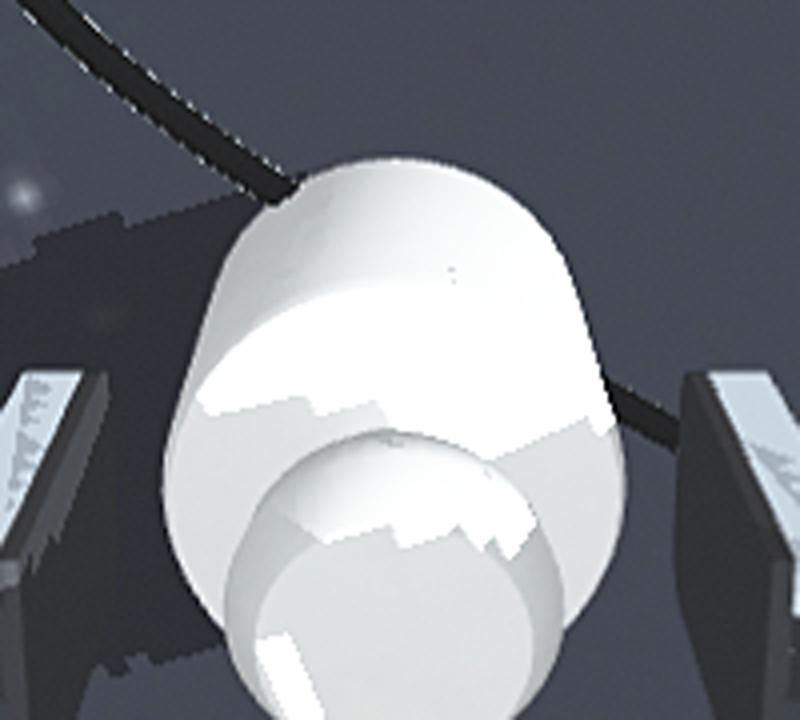

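Call:
{"name": "apply_moves", "arguments": {"motion": [0.03,0,0,0,0,0,0,0.03,0,0,0,0,0,0,0.03,0,0,0,0,0,0,0.03,0,0,0,0,0,0], "force": 60}}

```text
time: 13.15
eef_pos: [610.2, -101.6, 14.2]
eef_rot: [0.556, 3.092, -0.001]
contact_force: [-2.9, -1.0, 4.9]
opening: 36.0
```

Call:
{"name": "apply_moves", "arguments": {"motion": [0.03,0,0,0.02,0,0,0,0.03,0,0,0.035,0,0,0,0.03,0,0,0.04,0,0,0,0.03,-0.01,0.03,0.01,0,0,0,0.03,-0.015,0.045,0,0,0,0]}}

```text
time: 13.65
eef_pos: [586.0, -27.4, 120.5]
eef_rot: [0.56, 3.088, -0.001]
contact_force: [0.4, 2.2, -5.9]
opening: 35.5
```

Call:
{"name": "apply_moves", "arguments": {"motion": [0.03,-0.015,0.045,0,0,0,0,0.03,-0.015,0.045,0,0,0,0,0.03,-0.015,0.045,0,0,0,0,0.03,-0.015,0.045,0,0,0,0,0.03,-0.015,0.045,0,0,0,0]}}

```text
time: 14.15
eef_pos: [509.0, 200.1, 118.5]
eef_rot: [-0.556, -3.091, 0.0]
contact_force: [1.2, 0.1, -4.8]
opening: 35.6
```

Call:
{"name": "apply_moves", "arguments": {"motion": [0.03,-0.015,0.045,0,0,0,0,0.03,-0.015,0.045,0,0,0,0,0.03,-0.015,0.03,0,0,0,0,0.03,0,0.014,0,0,0,0,0.03,0,0,0,0,0,0]}}

```text
time: 14.65
eef_pos: [464.7, 334.0, 118.3]
eef_rot: [-0.552, -3.092, 0.0]
contact_force: [0.4, -0.8, -6.1]
opening: 35.6
```

Run:
```python
from h import *
s=robot.get_state();print(s['time'],s['eef_pos'],s['opening'],s['contact_force'])
c=optics.calibration('wrist');p=s['eef_pos'];xa=np.array([-.937,.35,0]);ya=np.array([.35,.937,0])
cv2.imwrite("pics/w13.png",optics.snapshot('wrist')[:,:,::-1])
for r in (235,240,245,250): d=plane(c,[(318,r)],p[2]-14.2)[0]-p;print(r,d@xa,d@ya)
print(proj(c,[(464.9,333.2,32)]))
```

```text
14.65 [464.69582849 333.97352127 118.3292178 ] 35.635680414366874 [ 0.40932197 -0.78172921 -6.09986694]
235 21.433841368762828 0.691950221776697
240 19.304844577935505 0.6996008781588843
245 17.162506414097383 0.7072983591881752
250 15.00665724695117 0.7150432638350745
[[315.78975721 241.21341647]]
```

View pics/w13.png

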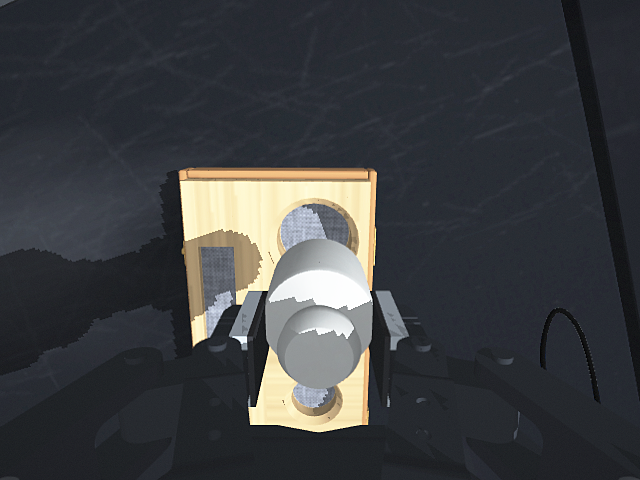

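Call:
{"name": "apply_moves", "arguments": {"motion": [0.03,0.0004,-0.0007,-0.03,0,0,0,0.03,0,0,-0.03,0,0,0,0.03,0,0,-0.012,0,0,0,0.03,0,0,-0.004,0,0,0,0.03,0,0,0,0,0,0]}}

```text
time: 15.2
eef_pos: [466.2, 331.4, 43.2]
eef_rot: [0.557, 3.092, -0.0]
contact_force: [0.7, 0.4, -5.2]
opening: 35.7
```

Call:
{"name": "apply_moves", "arguments": {"motion": [0.03,0,0,-0.005,0,0,0,0.03,0,0,-0.005,0,0,0,0.03,0,0,-0.003,0,0,0,0.03,0,0,0,0,0,0]}}

```text
time: 15.6
eef_pos: [465.5, 331.8, 29.5]
eef_rot: [-0.556, -3.092, 0.001]
contact_force: [-0.1, -0.3, -5.4]
opening: 35.5
```

Base is now about 7 mm above the floor of the hollow, inside it; lower gently.

Call:
{"name": "apply_moves", "arguments": {"motion": [0.03,0,0.001,-0.003,0,0,0,0.03,0,0,-0.002,0,0,0,0.03,0,0,0,0,0,0]}}

```text
time: 15.9
eef_pos: [465.5, 332.8, 24.4]
eef_rot: [-0.556, -3.092, 0.001]
contact_force: [0.6, -0.0, -6.1]
opening: 35.4
```

Call:
{"name": "apply_moves", "arguments": {"motion": [0.03,0,0,-0.001,0,0,0,0.03,0,0,0,0,0,0]}}

```text
time: 16.1
eef_pos: [465.6, 332.8, 23.7]
eef_rot: [-0.556, -3.092, 0.0]
contact_force: [0.2, -0.3, -4.9]
opening: 35.5
```

Call:
{"name": "apply_moves", "arguments": {"motion": [0.03,0,0,-0.001,0,0,0,0.03,0,0,0,0,0,0]}}

```text
time: 16.3
eef_pos: [465.6, 332.8, 22.7]
eef_rot: [-0.556, -3.092, 0.0]
contact_force: [-0.4, -0.1, -4.7]
opening: 35.6
```

Call:
{"name": "apply_moves", "arguments": {"motion": [0.03,0,0,-0.0007,0,0,0,0.03,0,0,0,0,0,0]}}

```text
time: 16.5
eef_pos: [465.7, 332.8, 22.3]
eef_rot: [0.556, 3.092, 0.0]
contact_force: [0.0, -1.2, -2.9]
opening: 35.8
```

Call:
{"name": "apply_moves", "arguments": {"motion": [0.03,0,0,-0.0007,0,0,0,0.03,0,0,0,0,0,0]}}

```text
time: 16.7
eef_pos: [465.9, 332.9, 22.2]
eef_rot: [0.556, 3.091, 0.0]
contact_force: [-3.6, -2.0, 7.6]
opening: 35.7
```

Call:
{"name": "apply_moves", "arguments": {"motion": [0.055,0,0,0,0,0,0,0.055,0,0,0,0,0,0,0.055,0,0,0.02,0,0,0,0.055,0,0,0.045,0,0,0,0.055,0,0,0.045,0,0,0]}}

```text
time: 17.2
eef_pos: [465.2, 332.6, 132.3]
eef_rot: [-0.556, -3.091, 0.001]
contact_force: [0.7, 0.8, 0.4]
opening: 55.1
```

Call:
{"name": "apply_moves", "arguments": {"motion": [0.055,0.02,-0.045,0.02,0,0,0,0.055,0.02,-0.045,0,0,0,0,0.055,0,0,0,0,0,0,0.055,0,0,0,0,0,0]}}

```text
time: 17.6
eef_pos: [504.9, 244.6, 150.3]
eef_rot: [0.559, 3.091, 0.0]
contact_force: [-0.2, -0.2, 0.3]
opening: 55.0
```

Run:
```python
from h import *
s=robot.get_state();print(s['time'],s['eef_pos'],s['opening'],s['contact_force'])
cv2.imwrite("pics/w14.png",optics.snapshot('wrist')[:,:,::-1])
```

```text
17.6 [504.90270805 244.64165445 150.26300188] 55.030214628908425 [-0.20114712 -0.17020544  0.28490645]
```

View pics/w14.png

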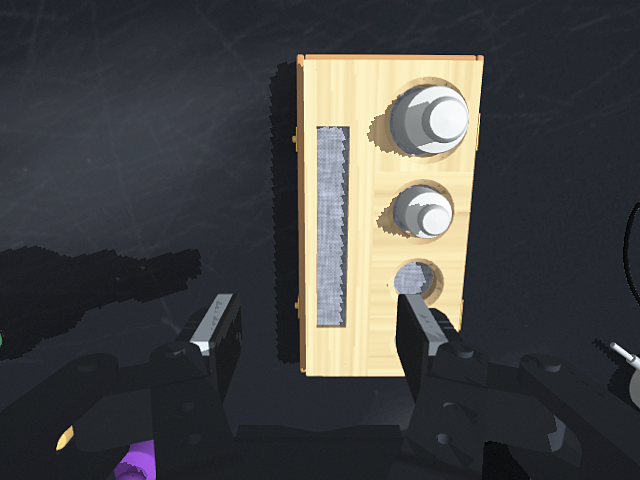

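Call:
{"name": "apply_moves", "arguments": {"motion": [0.05,0.015,-0.044,0,0,0,0,0.05,0.015,-0.044,0,0,0,0,0.05,0.015,-0.044,0,0,0,0,0.05,0.015,-0.044,0,0,0,0,0.05,0.015,-0.044,0,0,0,0]}}

```text
time: 18.15
eef_pos: [579.7, 25.0, 150.1]
eef_rot: [-0.553, -3.092, -0.0]
contact_force: [0.8, 0.9, -0.4]
opening: 49.9
```

Call:
{"name": "apply_moves", "arguments": {"motion": [0.05,0.013,-0.037,-0.01,0,0,0,0.05,0,0,-0.02,0,0,0,0.05,0,0,0,0,0,0,0.05,0,0,0,0,0,0]}}

```text
time: 18.55
eef_pos: [592.2, -10.2, 120.2]
eef_rot: [-0.554, -3.091, -0.0]
contact_force: [0.4, 1.1, -0.4]
opening: 50.2
```

Run:
```python
from h import *
s=robot.get_state();print(s['time'],s['eef_pos'],s['opening'])
c=optics.calibration('wrist')
cv2.imwrite("pics/w15.png",optics.snapshot('wrist')[:,:,::-1])
a=cv2.imread('pics/w15.png')
m0=proj(c,[(592.7,-12.5,11.5)])[0].astype(int);print(m0)
m,e,st=blob(a,m0,kind='brass'); print(m,e,st,plane(c,[m],11.5)[0].round(1))
```

```text
18.55 [592.24543201 -10.24528057 120.23203024] 50.24183853704479
[313 233]
[312.62526843 234.56346934] ((312.58685302734375, 234.6151580810547), (38.60757064819336, 45.17665100097656), 3.514578104019165) [ 293  212   40   46 1428] [593.2 -13.6  11.5]
```

View pics/w15.png

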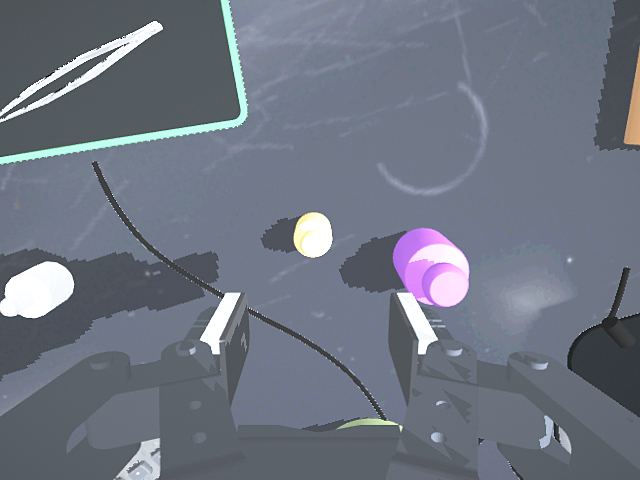

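Call:
{"name": "apply_moves", "arguments": {"motion": [0.034,0.0008,-0.0032,-0.03,0,0,0,0.034,0,0,-0.02,0,0,0,0.034,0,0,-0.04,0,0,0,0.034,0,0,-0.02,0,0,0,0.034,0,0,0,0,0,0], "force": 40}}

```text
time: 19.1
eef_pos: [592.1, -13.4, 8.5]
eef_rot: [-0.553, -3.089, 0.0]
contact_force: [-1.1, -0.6, 0.9]
opening: 33.8
```

Run:
```python
from h import *
s=robot.get_state();print(s['time'],s['eef_pos'],s['opening'],s['contact_force'])
c=optics.calibration('wrist');p=s['eef_pos'];xa=np.array([-.937,.35,0]);ya=np.array([.35,.937,0])
cv2.imwrite("pics/w16.png",optics.snapshot('wrist')[:,:,::-1])
for r in (240,245,250,255,260): d=plane(c,[(318,r)],0)[0]-p;print(r,d@xa,d@ya)
```

```text
19.1 [592.07402188 -13.38660424   8.51388659] 33.83289512535617 [-1.14661725 -0.59077875  0.9304045 ]
240 20.806823536320444 0.7011299673126095
245 18.736834907099258 0.7070302234069384
250 16.65393589711637 0.7129661943542908
255 14.557962730381517 0.718938336663925
260 12.448749025899359 0.7249471140072906
```

View pics/w16.png

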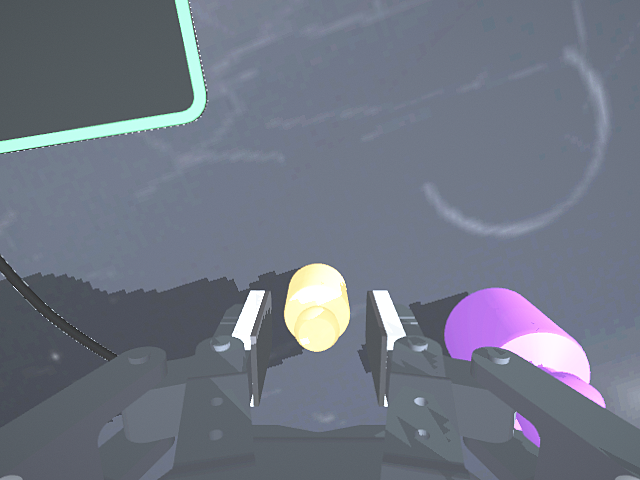

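Call:
{"name": "apply_moves", "arguments": {"motion": [0.034,0.001,-0.0005,0,0,0,0.14,0.034,0,0,0,0,0,0.14,0.034,0,0,0,0,0,0.14,0.034,0,0,0,0,0,0.14,0.034,0,0,0,0,0,0.14]}}

```text
time: 19.65
eef_pos: [595.6, -14.8, 13.0]
eef_rot: [-0.548, 3.09, -0.002]
contact_force: [0.4, 0.1, 0.3]
opening: 34.0
```

Run:
```python
from h import *
s=robot.get_state();print(s['time'],s['eef_pos'],s['opening'],s['contact_force'])
c=optics.calibration('wrist');p=s['eef_pos']
R=np.array(c['R']);xa=-R[2]*[1,1,0];xa/=np.linalg.norm(xa)
cv2.imwrite("pics/w17.png",optics.snapshot('wrist')[:,:,::-1])
a=cv2.imread('pics/w17.png')
for r in (250,255,260,265,270): d=plane(c,[(318,r)],0)[0]-p;print(r,d@xa)
```

```text
19.65 [595.57082278 -14.79875138  12.95181621] 33.95548196087775 [0.42331175 0.13542828 0.26944551]
250 14.969783351428614
255 12.815400872951002
260 10.647067284073284
265 8.464602225401794
270 6.267822381605893
```

View pics/w17.png

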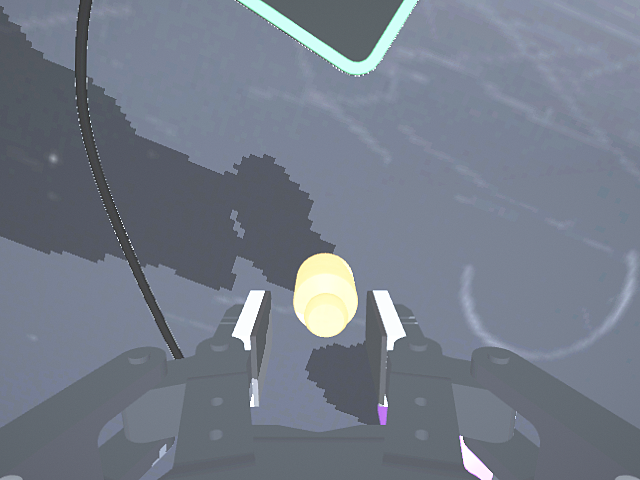

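Call:
{"name": "apply_moves", "arguments": {"motion": [0.034,0,0,-0.005,0,0,0,0.034,0,0,0,0,0,0,0.034,0,0,0,0,0,0]}}

```text
time: 20.0
eef_pos: [594.4, -15.1, 5.5]
eef_rot: [-0.534, 3.096, -0.0]
contact_force: [0.7, 0.4, 0.6]
opening: 34.1
```

Run:
```python
from h import *
s=robot.get_state();print(s['time'],s['eef_pos'],s['opening'],s['contact_force'],s['joint_velocities'].round(3))
c=optics.calibration('wrist');p=s['eef_pos']
R=np.array(c['R']);xa=-R[2]*[1,1,0];xa/=np.linalg.norm(xa);ya=np.array([-xa[1],xa[0],0]);print(xa)
cv2.imwrite("pics/w18.png",optics.snapshot('wrist')[:,:,::-1])
a=cv2.imread('pics/w18.png');crop(a,230,230,410,360,4,'pics/z3.png')
for r in (250,255,260,265,270): d=plane(c,[(318,r)],0)[0]-p;print(r,d@xa,d@ya)
```

```text
20.0 [594.4027406  -15.05655198   5.54237131] 34.059493357042335 [0.66859098 0.3637233  0.55251023] [-0.001  0.003 -0.     0.001 -0.    -0.014]
[-0.94232501 -0.33469922  0.        ]
250 17.142805743017394 0.10078644028796487
255 15.083895531618548 0.1008405626177116
260 13.011797403120896 0.10089610306333412
265 10.926341812408756 0.10095307669556311
270 8.827356456580581 0.10101149892681748
```

View pics/z3.png

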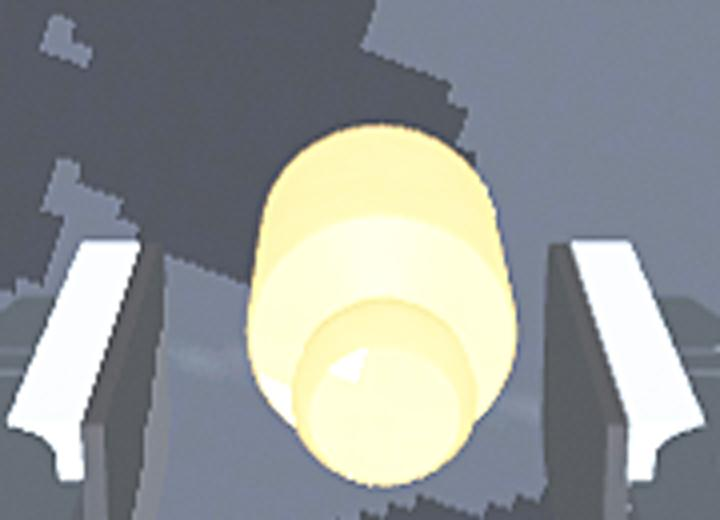

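Call:
{"name": "apply_moves", "arguments": {"motion": [0.034,-0.0013,0.002,-0.001,0,0,0,0.034,0,0,0,0,0,0,0.01,0,0,0,0,0,0,0.01,0,0,0,0,0,0,0.01,0,0,0,0,0,0], "force": 40}}

```text
time: 20.55
eef_pos: [593.0, -13.2, 4.4]
eef_rot: [-0.538, 3.095, -0.0]
contact_force: [-1.9, 0.2, 5.4]
opening: 20.7
```

Call:
{"name": "apply_moves", "arguments": {"motion": [0.01,0,0,0,0,0,0,0.01,0,0,0,0,0,0]}}

```text
time: 20.75
eef_pos: [593.0, -13.2, 4.3]
eef_rot: [-0.538, 3.095, -0.0]
contact_force: [-1.6, 0.9, 5.3]
opening: 20.4
```

Call:
{"name": "apply_moves", "arguments": {"motion": [0.01,0,0,0.02,0,0,0,0.01,0,0,0.04,0,0,0,0.01,0,0,0.045,0,0,0,0.01,-0.004,0.03,0.01,0,0,-0.14,0.01,-0.004,0.045,0,0,0,-0.14]}}

```text
time: 21.25
eef_pos: [586.2, 59.8, 121.5]
eef_rot: [-0.094, 3.136, -0.001]
contact_force: [0.7, 0.1, -1.7]
opening: 20.5
```

Call:
{"name": "apply_moves", "arguments": {"motion": [0.01,-0.004,0.045,0,0,0,-0.14,0.01,-0.004,0.045,0,0,0,-0.14,0.01,-0.004,0.045,0,0,0,-0.14,0.01,-0.004,0.045,0,0,0,0,0.01,-0.004,0.035,0,0,0,0]}}

```text
time: 21.75
eef_pos: [564.9, 274.3, 118.9]
eef_rot: [-0.532, -3.096, 0.0]
contact_force: [1.6, -0.4, -0.9]
opening: 20.4
```

Call:
{"name": "apply_moves", "arguments": {"motion": [0.01,0,0.019,0,0,0,0,0.01,0,0,0,0,0,0,0.01,0,0,0,0,0,0]}}

```text
time: 22.05
eef_pos: [565.6, 290.5, 118.8]
eef_rot: [-0.532, -3.096, 0.001]
contact_force: [0.6, -0.8, 0.2]
opening: 20.5
```

Run:
```python
from h import *
s=robot.get_state();print(s['time'],s['eef_pos'],s['eef_rot'],s['opening'],s['contact_force'])
c=optics.calibration('wrist');p=s['eef_pos']
R=np.array(c['R']);xa=-R[2]*[1,1,0];xa/=np.linalg.norm(xa);ya=np.array([xa[1],-xa[0],0]);print(xa)
cv2.imwrite("pics/w19.png",optics.snapshot('wrist')[:,:,::-1])
for r in (250,255,260,265,270): d=plane(c,[(318,r)],p[2]-4.3)[0]-p;print(r,d@xa,d@ya)
```

```text
22.05 [565.64625216 290.4716472  118.80761374] [-5.32051585e-01 -3.09584540e+00  1.20930544e-03] 20.54400414538893 [ 0.63890997 -0.79382896  0.16104283]
[-0.94102151  0.33834673  0.        ]
250 17.838025876049095 0.6878807714503289
255 15.795126481244493 0.6967901659281855
260 13.739162336699616 0.7057554745114245
265 11.669965614501997 0.714777418606487
270 9.587365759851576 0.7238567312454597
```

View pics/w19.png

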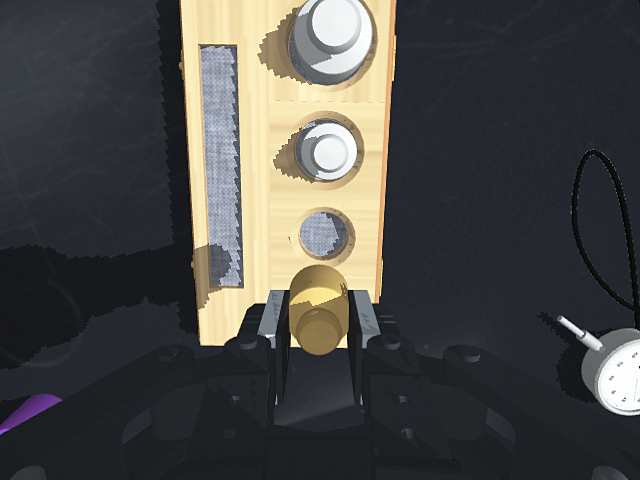

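Run:
```python
from h import *
c=optics.calibration('wrist')
a=cv2.imread('pics/w19.png');crop(a,280,195,370,275,7,'pics/z3.png')
print(proj(c,[(565.4,296,32)]),plane(c,[(326,236)],32))
```

```text
[[326.41850425 236.19224375]] [[565.20762877 295.80666763  32.        ]]
```

View pics/z3.png

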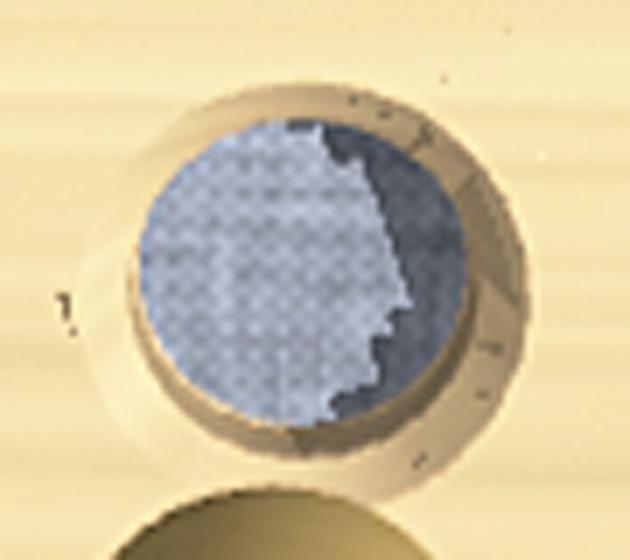

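Call:
{"name": "apply_moves", "arguments": {"motion": [0.01,-0.0003,0.0044,-0.03,0,0,0,0.01,0,0,-0.03,0,0,0,0.01,0,0,-0.012,0,0,0,0.01,0,0,0,0,0,0,0.01,0,0,0,0,0,0]}}

```text
time: 22.6
eef_pos: [566.0, 295.0, 48.4]
eef_rot: [0.534, 3.095, 0.001]
contact_force: [0.1, -0.2, -0.5]
opening: 20.4
```

Call:
{"name": "apply_moves", "arguments": {"motion": [0.01,0,0,-0.005,0,0,0,0.01,0,0,-0.005,0,0,0,0.01,0,0,-0.005,0,0,0,0.01,0,0,0,0,0,0]}}

```text
time: 23.0
eef_pos: [564.9, 295.2, 31.5]
eef_rot: [-0.532, -3.095, 0.001]
contact_force: [0.0, -0.2, -2.4]
opening: 20.5
```

Base ≈27 mm, below the rim. Continue down to about 23.3.

Call:
{"name": "apply_moves", "arguments": {"motion": [0.01,0,0,-0.003,0,0,0,0.01,0,0,-0.002,0,0,0,0.01,0,0,0,0,0,0]}}

```text
time: 23.3
eef_pos: [565.2, 295.4, 26.9]
eef_rot: [-0.533, -3.096, 0.0]
contact_force: [0.1, -0.3, -1.0]
opening: 20.8
```

Call:
{"name": "apply_moves", "arguments": {"motion": [0.01,0,0,-0.002,0,0,0,0.01,0,0,0,0,0,0]}}

```text
time: 23.5
eef_pos: [565.2, 295.3, 25.0]
eef_rot: [-0.533, -3.096, 0.0]
contact_force: [0.1, -0.6, -0.6]
opening: 20.6
```

Call:
{"name": "apply_moves", "arguments": {"motion": [0.01,0,0,-0.0007,0,0,0,0.01,0,0,0,0,0,0]}}

```text
time: 23.7
eef_pos: [565.3, 295.4, 24.5]
eef_rot: [-0.533, -3.096, 0.0]
contact_force: [0.5, 0.1, -1.8]
opening: 20.4
```

Call:
{"name": "apply_moves", "arguments": {"motion": [0.01,0,0,-0.0007,0,0,0,0.01,0,0,0,0,0,0]}}

```text
time: 23.9
eef_pos: [565.2, 295.4, 23.7]
eef_rot: [-0.533, -3.096, 0.0]
contact_force: [-0.3, -0.2, -0.7]
opening: 20.0
```

Call:
{"name": "apply_moves", "arguments": {"motion": [0.01,0,0,-0.0007,0,0,0,0.01,0,0,0,0,0,0]}}

```text
time: 24.1
eef_pos: [565.4, 295.4, 23.4]
eef_rot: [0.533, 3.096, 0.0]
contact_force: [-2.0, 0.5, 4.1]
opening: 20.4
```

Call:
{"name": "apply_moves", "arguments": {"motion": [0.034,0,0,0,0,0,0,0.034,0,0,0,0,0,0,0.034,0,0,0.02,0,0,0,0.034,0,0,0.045,0,0,0,0.034,0,0,0.045,0,0,0]}}

```text
time: 24.6
eef_pos: [564.7, 295.2, 133.8]
eef_rot: [-0.532, -3.095, 0.002]
contact_force: [0.3, 0.3, 0.3]
opening: 34.1
```

Call:
{"name": "apply_moves", "arguments": {"motion": [0.034,-0.01,-0.045,0.02,0,0,0,0.034,-0.012,-0.048,0,0,0,0,0.034,-0.012,-0.048,0,0,0,0,0.034,-0.012,-0.048,0,0,0,0,0.034,-0.012,-0.048,0,0,0,0]}}

```text
time: 25.1
eef_pos: [506.5, 57.0, 153.1]
eef_rot: [0.532, 3.096, -0.0]
contact_force: [1.1, -0.2, 0.7]
opening: 34.3
```

Call:
{"name": "apply_moves", "arguments": {"motion": [0.034,-0.012,-0.048,0,0,0,0,0.034,-0.012,-0.048,0,0,0,0,0.034,-0.012,-0.048,0,0,0,0,0.034,-0.012,-0.048,0,0,0,0,0.034,-0.012,-0.048,0,0,0,0]}}

```text
time: 25.6
eef_pos: [446.5, -183.2, 153.3]
eef_rot: [0.533, 3.095, -0.001]
contact_force: [0.2, -0.2, -0.8]
opening: 33.7
```

Call:
{"name": "apply_moves", "arguments": {"motion": [0.034,-0.012,-0.048,0,0,0,0,0.034,-0.012,-0.048,0,0,0,0,0.034,-0.007,-0.037,-0.02,0,0,0,0.034,0,0,-0.015,0,0,0,0.034,0,0,0,0,0,0]}}

```text
time: 26.1
eef_pos: [415.2, -314.5, 116.0]
eef_rot: [-0.535, -3.093, -0.003]
contact_force: [0.6, -0.0, 0.2]
opening: 33.8
```

Run:
```python
from h import *
s=robot.get_state();print(s['time'],s['eef_pos'],s['opening'],s['joints'],s['joint_velocities'].round(2))
c=optics.calibration('wrist')
cv2.imwrite("pics/w20.png",optics.snapshot('wrist')[:,:,::-1])
a=cv2.imread('pics/w20.png')
m0=proj(c,[(416,-314.6,9)])[0].astype(int);print(m0)
m,e,st=blob(a,m0,kind='brass'); print(m,e,st,plane(c,[m],9)[0].round(1))
cv2.imwrite("pics/top2.png",optics.snapshot('top')[:,:,::-1])
a=cv2.imread('pics/top2.png');crop(a,110,155,400,285,2.5,'pics/z3.png')
```

```text
26.1 [ 415.17548717 -314.54355413  115.98515507] 33.83305141846656 [-7.96329418e-01  9.84328645e-02  1.70682564e+00 -1.97048553e-05
  1.33972395e+00 -2.02441595e+00] [ 0.03 -0.04 -0.03  0.    0.04  0.01]
[317 233]
[315.24819048 235.35619048] ((315.2867126464844, 235.33218383789062), (30.4166316986084, 35.94440841674805), 0.5221822261810303) [300 218  31  36 906] [ 416.6 -316.1    9. ]
```

View pics/w20.png

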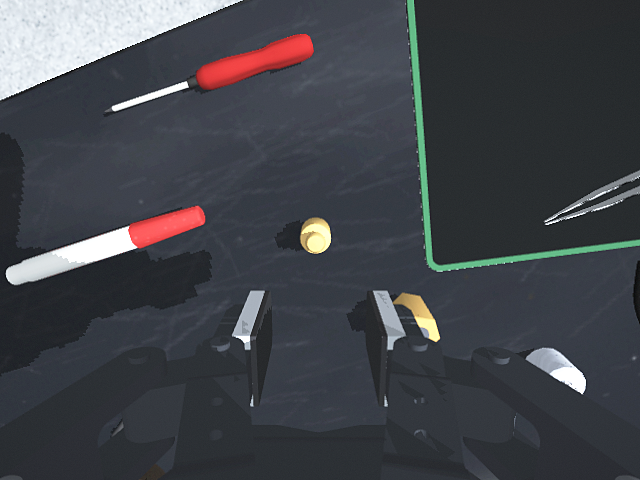

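View pics/z3.png

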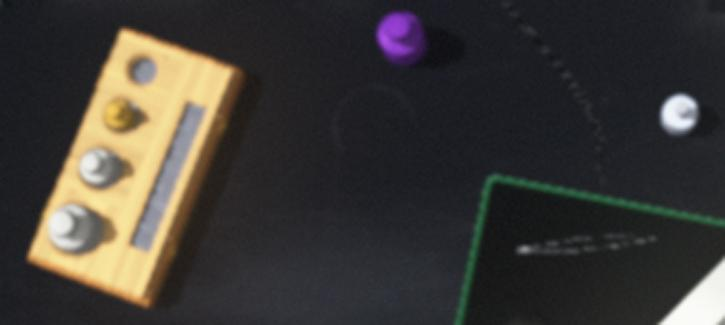

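Call:
{"name": "apply_moves", "arguments": {"motion": [0.03,0.001,-0.002,-0.04,0,0,0,0.03,0,0,-0.04,0,0,0,0.03,0,0,-0.02,0,0,0,0.03,0,0,0,0,0,0,0.03,0,0,0,0,0,0], "force": 30}}

```text
time: 26.7
eef_pos: [418.2, -316.4, 19.5]
eef_rot: [0.531, 3.095, -0.001]
contact_force: [0.2, -1.0, 0.5]
opening: 29.8
```

Run:
```python
from h import *
s=robot.get_state();print(s['time'],s['eef_pos'],s['opening'],s['contact_force'])
c=optics.calibration('wrist');p=s['eef_pos']
R=np.array(c['R']);xa=-R[2]*[1,1,0];xa/=np.linalg.norm(xa);ya=np.array([xa[1],-xa[0],0]);print(xa)
cv2.imwrite("pics/w21.png",optics.snapshot('wrist')[:,:,::-1])
a=cv2.imread('pics/w21.png');crop(a,230,220,410,360,4,'pics/z3.png')
for r in (250,255,260,265,270,275): d=plane(c,[(318,r)],0)[0]-p;print(r,d@xa,d@ya)
```

```text
26.7 [ 418.15204609 -316.39627436   19.52372229] 29.807954020915084 [ 0.2184518  -1.03097764  0.47004585]
[-0.94140649  0.3372741   0.        ]
250 13.409593679646363 0.7022207279529975
255 11.17173128119667 0.7110375960582558
260 8.919471238204121 0.7199100246537525
265 6.652628037541493 0.7288387330524739
270 4.371013139342639 0.7378244521986421
275 2.0744349080828908 0.7468679249335044
```

View pics/z3.png

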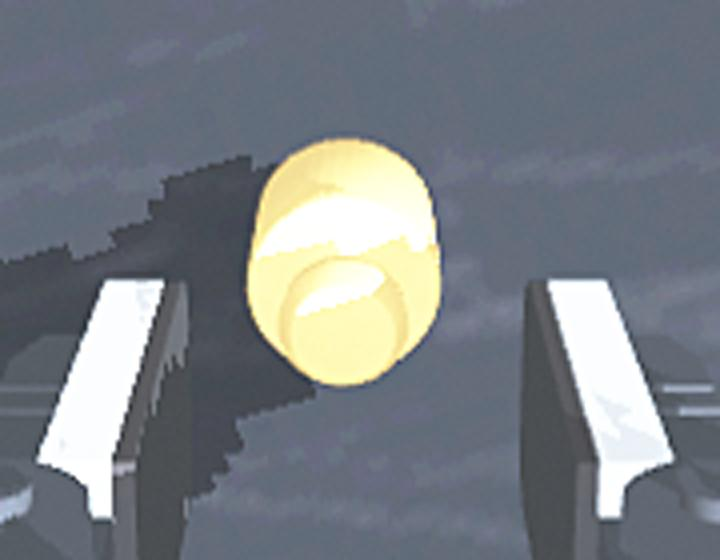

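Call:
{"name": "apply_moves", "arguments": {"motion": [0.03,-0.002,-0.0004,-0.008,0,0,0,0.03,0,0,-0.006,0,0,0,0.03,0,0,0,0,0,0,0.03,0,0,0,0,0,0]}}

```text
time: 27.15
eef_pos: [415.3, -316.8, 4.0]
eef_rot: [-0.533, -3.096, -0.0]
contact_force: [0.6, 0.1, 0.1]
opening: 30.0
```

Run:
```python
from h import *
s=robot.get_state();print(s['time'],s['eef_pos'],s['opening'],s['contact_force'])
c=optics.calibration('wrist');p=s['eef_pos']
R=np.array(c['R']);xa=-R[2]*[1,1,0];xa/=np.linalg.norm(xa);ya=np.array([xa[1],-xa[0],0])
cv2.imwrite("pics/w22.png",optics.snapshot('wrist')[:,:,::-1])
a=cv2.imread('pics/w22.png');crop(a,230,220,410,360,4,'pics/z3.png')
for r in (250,255,260,265,270,275): d=plane(c,[(318,r)],0)[0]-p;print(r,d@xa,d@ya)
```

```text
27.15 [ 415.28488719 -316.80862489    4.00612212] 29.963462456916798 [0.59903602 0.05862395 0.10872013]
250 17.918942120035837 0.7329106775085352
255 15.879406154817392 0.7359056107194798
260 13.8268225508139 0.7389186421284336
265 11.761023671383612 0.7419500073971299
270 9.681839155471618 0.7449999459217235
275 7.589095855709644 0.7480687009185581
```

View pics/z3.png

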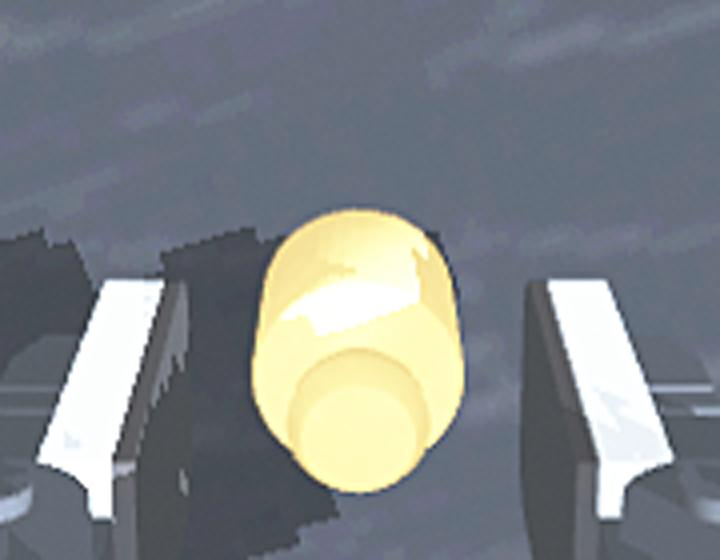

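Call:
{"name": "apply_moves", "arguments": {"motion": [0.03,0.0006,-0.0002,-0.002,0,0,0,0.03,0,0,0,0,0,0,0.005,0,0,0,0,0,0,0.005,0,0,0,0,0,0,0.005,0,0,0,0,0,0], "force": 30}}

```text
time: 27.7
eef_pos: [416.0, -317.0, 2.1]
eef_rot: [0.533, 3.096, -0.0]
contact_force: [-1.5, 0.7, 2.5]
opening: 16.3
```

Call:
{"name": "apply_moves", "arguments": {"motion": [0.005,0,0,0,0,0,0,0.005,0,0,0,0,0,0]}}

```text
time: 27.9
eef_pos: [416.0, -317.1, 2.1]
eef_rot: [0.533, 3.096, -0.0]
contact_force: [-0.9, 1.3, 2.9]
opening: 16.5
```

Call:
{"name": "apply_moves", "arguments": {"motion": [0.005,0,0,0.02,0,0,0,0.005,0,0,0.04,0,0,0,0.005,0,0,0.045,0,0,0,0.005,0.01,0.03,0.01,0,0,0,0.005,0.015,0.045,0,0,0,0]}}

```text
time: 28.4
eef_pos: [441.5, -243.1, 119.1]
eef_rot: [0.537, 3.092, -0.003]
contact_force: [1.4, 0.3, -0.4]
opening: 16.3
```

Call:
{"name": "apply_moves", "arguments": {"motion": [0.005,0.015,0.047,0,0,0,0,0.005,0.015,0.047,0,0,0,0,0.005,0.015,0.047,0,0,0,0,0.005,0.015,0.047,0,0,0,0,0.005,0.015,0.047,0,0,0,0]}}

```text
time: 28.9
eef_pos: [516.1, -5.0, 117.0]
eef_rot: [0.533, 3.096, -0.0]
contact_force: [0.7, -0.8, -1.1]
opening: 16.2
```

Call:
{"name": "apply_moves", "arguments": {"motion": [0.005,0.015,0.047,0,0,0,0,0.005,0.015,0.047,0,0,0,0,0.005,0.015,0.047,0,0,0,0,0.005,0.015,0.047,0,0,0,0,0.005,0.015,0.047,0,0,0,0]}}

```text
time: 29.4
eef_pos: [591.1, 230.1, 116.8]
eef_rot: [-0.532, -3.096, 0.0]
contact_force: [1.1, -0.6, -0.5]
opening: 16.4
```

Call:
{"name": "apply_moves", "arguments": {"motion": [0.005,0.013,0.035,0,0,0,0,0.005,0.002,0.01,0,0,0,0,0.005,0,0,0,0,0,0,0.005,0,0,0,0,0,0]}}

```text
time: 29.8
eef_pos: [605.6, 272.1, 116.7]
eef_rot: [-0.533, -3.096, 0.001]
contact_force: [-0.1, -0.4, -1.2]
opening: 16.2
```

Run:
```python
from h import *
s=robot.get_state();print(s['time'],s['eef_pos'],s['eef_rot'],s['opening'],s['contact_force'],s['joint_velocities'].round(3))
c=optics.calibration('wrist');p=s['eef_pos']
R=np.array(c['R']);xa=-R[2]*[1,1,0];xa/=np.linalg.norm(xa);ya=np.array([xa[1],-xa[0],0]);print(xa)
cv2.imwrite("pics/w23.png",optics.snapshot('wrist')[:,:,::-1])
a=cv2.imread('pics/w23.png');crop(a,270,190,370,350,4.5,'pics/z3.png')
for r in (265,270,275): d=plane(c,[(318,r)],p[2]-2.1)[0]-p;print(r,d@xa,d@ya)
print(proj(c,[(607,279.5,32)]))
```

```text
29.8 [605.64403327 272.14712393 116.67036223] [-5.32710094e-01 -3.09558455e+00  1.17146792e-03] 16.242701658290287 [-0.08119659 -0.42743171 -1.18870008] [-0.016 -0.013  0.008  0.     0.001  0.   ]
[-0.94085432  0.33881137  0.        ]
265 12.41591770594707 0.7014141584401625
270 10.361907816183955 0.7104626858956758
275 8.294519196688757 0.71956909073013
[[329.65903028 239.22223983]]
```

View pics/w23.png

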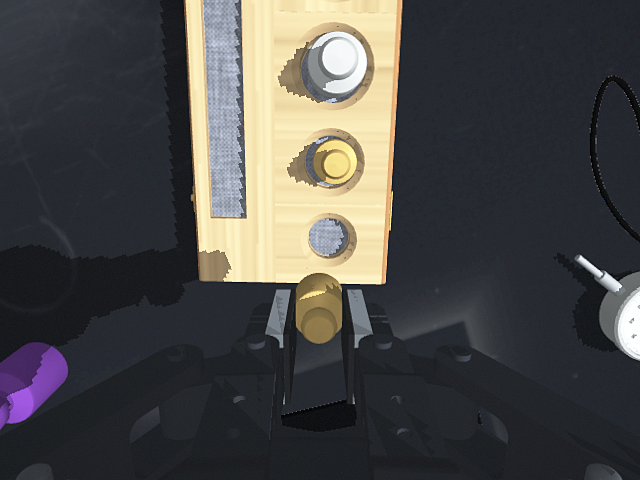

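View pics/z3.png

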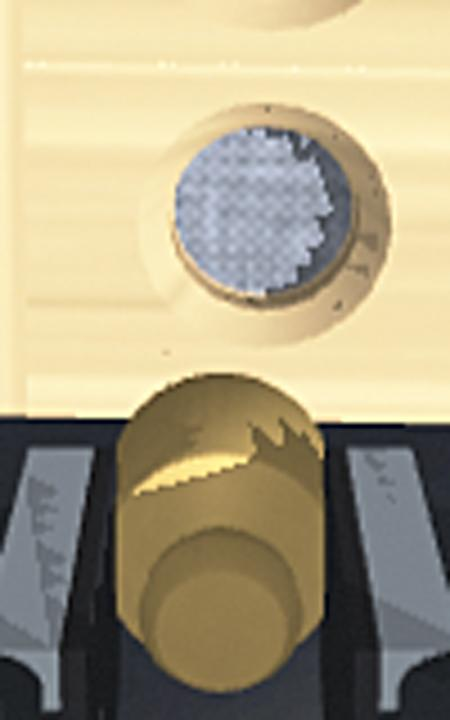

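Call:
{"name": "apply_moves", "arguments": {"motion": [0.005,0.0014,0.0064,-0.03,0,0,0,0.005,0,0,-0.03,0,0,0,0.005,0,0,-0.012,0,0,0,0.005,0,0,0,0,0,0,0.005,0,0,0,0,0,0]}}

```text
time: 30.35
eef_pos: [607.9, 278.9, 46.4]
eef_rot: [0.534, 3.095, 0.001]
contact_force: [0.6, -0.4, 0.1]
opening: 16.5
```

Run:
```python
from h import *
s=robot.get_state();print(s['time'],s['eef_pos'],s['opening'],s['contact_force'])
cv2.imwrite("pics/w24.png",optics.snapshot('wrist')[:,:,::-1])
a=cv2.imread('pics/w24.png');crop(a,240,200,400,350,4.5,'pics/z3.png')
```

```text
30.35 [607.91664748 278.93266997  46.41324403] 16.473812835689984 [ 0.62246264 -0.43360277  0.11675721]
```

View pics/z3.png

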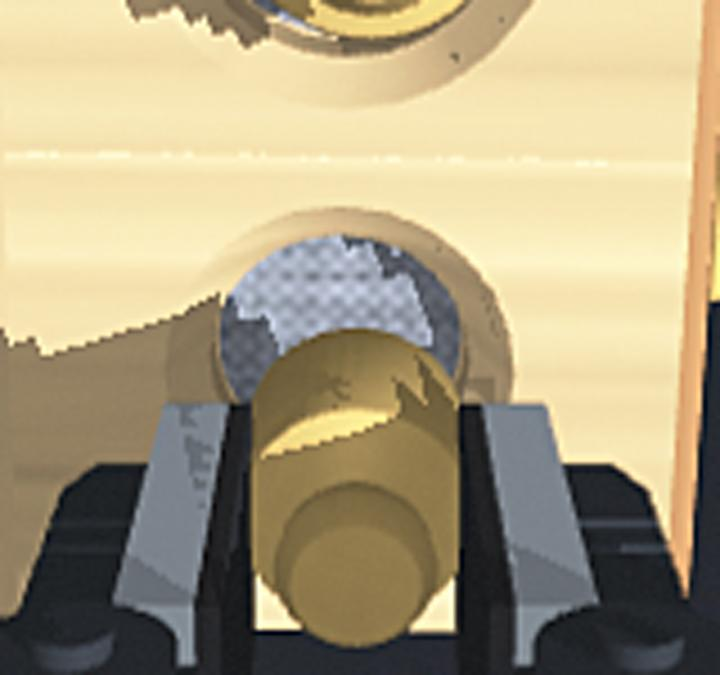

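Call:
{"name": "apply_moves", "arguments": {"motion": [0.005,-0.0005,-0.0011,-0.005,0,0,0,0.005,0,0,-0.005,0,0,0,0.005,0,0,-0.003,0,0,0,0.005,0,0,0,0,0,0,0.005,0,0,0,0,0,0]}}

```text
time: 30.9
eef_pos: [606.8, 278.3, 32.0]
eef_rot: [-0.532, -3.096, 0.0]
contact_force: [0.3, -0.3, -0.5]
opening: 16.1
```

Run:
```python
from h import *
s=robot.get_state();print(s['time'],s['eef_pos'],s['opening'],s['contact_force'])
cv2.imwrite("pics/w25.png",optics.snapshot('wrist')[:,:,::-1])
a=cv2.imread('pics/w25.png');crop(a,240,200,400,350,4.5,'pics/z3.png')
```

```text
30.9 [606.81223759 278.33407113  31.96554705] 16.06517454112976 [ 0.333572   -0.30750546 -0.45804675]
```

View pics/z3.png

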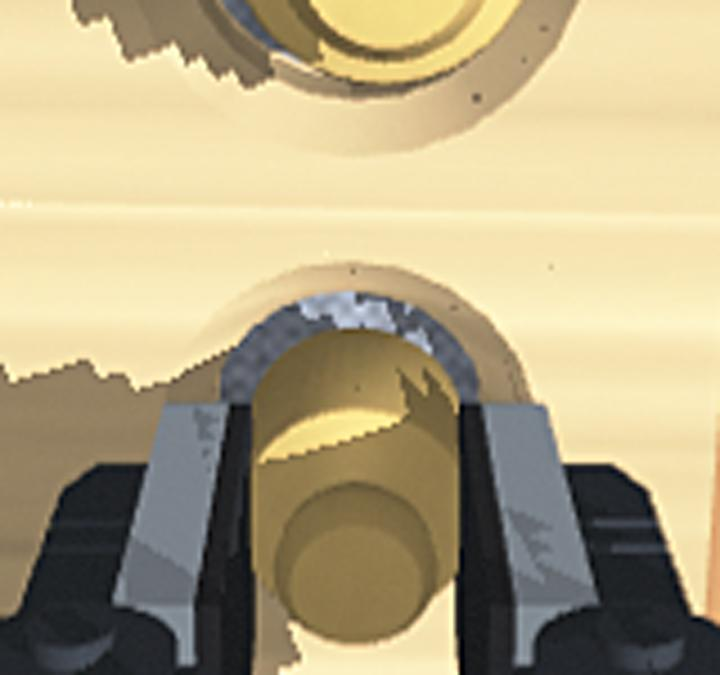

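Call:
{"name": "apply_moves", "arguments": {"motion": [0.005,0,0,-0.003,0,0,0,0.005,0,0,-0.003,0,0,0,0.005,0,0,0,0,0,0]}}

```text
time: 31.25
eef_pos: [606.6, 278.2, 25.4]
eef_rot: [-0.533, -3.095, 0.001]
contact_force: [0.0, -0.2, -0.9]
opening: 16.6
```

Call:
{"name": "apply_moves", "arguments": {"motion": [0.005,0,0,-0.001,0,0,0,0.005,0,0,0,0,0,0]}}

```text
time: 31.45
eef_pos: [606.8, 278.3, 24.9]
eef_rot: [-0.533, -3.096, 0.0]
contact_force: [-0.5, -0.7, -0.7]
opening: 16.3
```

Call:
{"name": "apply_moves", "arguments": {"motion": [0.005,0,0,-0.0007,0,0,0,0.005,0,0,0,0,0,0]}}

```text
time: 31.65
eef_pos: [606.8, 278.3, 24.3]
eef_rot: [0.533, 3.096, -0.0]
contact_force: [0.7, -0.6, -0.0]
opening: 16.2
```

Call:
{"name": "apply_moves", "arguments": {"motion": [0.005,0,0,-0.0007,0,0,0,0.005,0,0,0,0,0,0]}}

```text
time: 31.85
eef_pos: [607.0, 278.3, 24.1]
eef_rot: [0.533, 3.096, 0.0]
contact_force: [-0.9, -0.8, 4.8]
opening: 16.5
```

Call:
{"name": "apply_moves", "arguments": {"motion": [0.03,0,0,0,0,0,0,0.03,0,0,0,0,0,0,0.03,0,0,0.02,0,0,0,0.03,0,0,0.045,0,0,0,0.03,0,0,0.045,0,0,0]}}

```text
time: 32.35
eef_pos: [606.3, 278.1, 134.2]
eef_rot: [-0.532, -3.094, 0.002]
contact_force: [1.7, 0.7, 1.7]
opening: 30.1
```

Call:
{"name": "apply_moves", "arguments": {"motion": [0.05,-0.017,-0.043,0.03,0,0,0,0.05,-0.017,-0.043,0.02,0,0,0,0.05,-0.017,-0.043,0,0,0,0,0.05,-0.017,-0.043,0,0,0,0,0.05,-0.017,-0.043,0,0,0,0]}}

```text
time: 32.85
eef_pos: [522.5, 66.2, 180.8]
eef_rot: [0.532, 3.096, -0.0]
contact_force: [0.8, 0.2, -0.3]
opening: 49.8
```

Call:
{"name": "apply_moves", "arguments": {"motion": [0.05,-0.017,-0.043,0,0,0,0,0.05,-0.017,-0.043,0,0,0,0,0.05,-0.017,-0.043,0,0,0,0,0.05,-0.017,-0.043,0,0,0,0,0.05,0,0,0,0,0,0]}}

```text
time: 33.35
eef_pos: [453.9, -108.5, 180.8]
eef_rot: [0.54, 3.095, -0.002]
contact_force: [0.6, 0.7, 0.3]
opening: 50.2
```

Run:
```python
from h import *
import json
s=robot.get_state();print(s['time'],s['eef_pos'],s['opening'],s['joints'].round(2),s['joint_velocities'].round(2))
c=optics.calibration('wrist')
json.dump({k:(v.tolist() if hasattr(v,'tolist') else v) for k,v in c.items()},open('w26.json','w'))
cv2.imwrite("pics/w26.png",optics.snapshot('wrist')[:,:,::-1])
```

```text
33.35 [ 453.90413829 -108.47876753  180.81636129] 50.20263998324481 [-0.4  -0.06  1.73 -0.    1.47 -1.62] [ 0.09  0.02 -0.02  0.03 -0.    0.1 ]
```

View pics/w26.png

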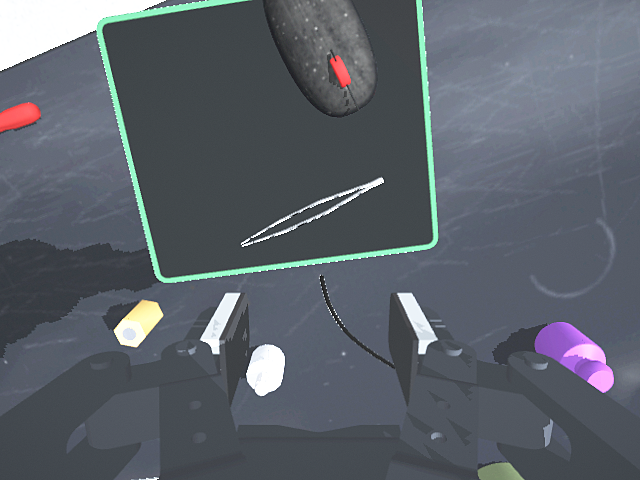

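Run:
```python
from h import *
import json
c=json.load(open('w26.json'))
a=cv2.imread('pics/w26.png')
m=cv2.inRange(a,(130,130,130),(255,255,255));m[:175]=0;m[250:]=0;m[:,:225]=0;m[:,400:]=0
ys,xs=np.nonzero(m);print(len(xs));pts=np.c_[xs,ys].astype(float)
rc=cv2.minAreaRect(pts.astype(np.float32));print(rc)
P=plane(c,pts,10)
mu=P.mean(0);u,s_,vt=np.linalg.svd(P[:,:2]-mu[:2],full_matrices=False);d=vt[0];t=(P[:,:2]-mu[:2])@d;n=np.array([-d[1],d[0]]);w=(P[:,:2]-mu[:2])@n
print('angle',np.degrees(np.arctan2(d[1],d[0])),'len',np.ptp(t),'w',np.ptp(w))
E=plane(c,[(242,244.5),(383,181)],8)
print('ends',E.round(1));e=E[1]-E[0];print(np.linalg.norm(e),np.degrees(np.arctan2(e[1],e[0])),E.mean(0))
mid=mu[:2]+d*(t.max()+t.min())/2+n*(w.max()+w.min())/2;print('mid',mid)
crop(a,225,160,400,260,4.5,'pics/z3.png')
print(robot.get_state()['eef_pos'])
```

```text
868
((320.68634033203125, 211.68373107910156), (158.08836364746094, 71.76564025878906), 1.1457629203796387)
angle -85.61010151408077 len 122.36406156982206 w 62.02908226235742
ends [[ 458.3 -174.4    8. ]
 [ 448.1  -52.9    8. ]]
121.97589801939047 94.78556780444723 [ 453.17198967 -113.62946569    8.        ]
mid [ 476.76461941 -111.61390436]
[ 454.74940434 -106.53451787  180.8216357 ]
```

View pics/z3.png

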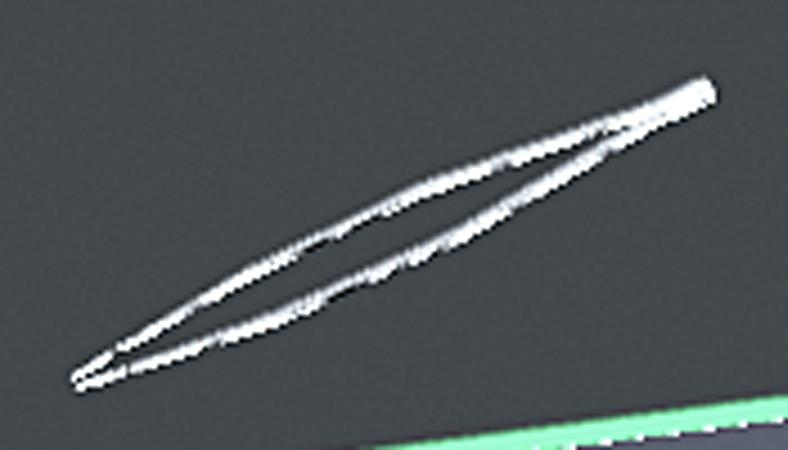

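Call:
{"name": "apply_moves", "arguments": {"motion": [0.05,-0.001,-0.005,-0.015,0,0,-0.143,0.05,0,0,-0.015,0,0,-0.143,0.05,0,0,-0.015,0,0,-0.143,0.05,0,0,-0.015,0,0,-0.143,0.05,0,0,0,0,0,-0.143]}}

```text
time: 33.9
eef_pos: [454.0, -108.1, 118.7]
eef_rot: [-1.587, -2.708, 0.0]
contact_force: [0.2, 0.0, 0.2]
opening: 50.0
```

Call:
{"name": "apply_moves", "arguments": {"motion": [0.04,0,0,0,0,0,-0.143,0.04,0,0,0,0,0,-0.143,0.04,0,0,0,0,0,-0.146,0.04,0,0,0,0,0,0,0.04,0,0,0,0,0,0]}}

```text
time: 34.4
eef_pos: [454.8, -108.8, 120.6]
eef_rot: [-2.121, -2.317, -0.0]
contact_force: [-0.4, -0.3, 0.4]
opening: 39.9
```

Run:
```python
from h import *
s=robot.get_state();print(s['time'],s['eef_pos'],s['eef_rot'],s['opening'])
c=optics.calibration('wrist');p=s['eef_pos']
cv2.imwrite("pics/w27.png",optics.snapshot('wrist')[:,:,::-1])
import json
json.dump({k:(v.tolist() if hasattr(v,'tolist') else v) for k,v in c.items()},open('w27.json','w'))
print(proj(c,[(458.3,-174.4,8),(448.1,-52.9,8),(453.2,-113.6,8),(p[0],p[1],8)]))
```

```text
34.4 [ 454.76853432 -108.79777511  120.64243623] [-2.12090206e+00 -2.31748557e+00 -5.32814718e-05] 39.859836521760506
[[313.35332617 324.6209794 ]
 [313.67146643 143.21061378]
 [313.50449138 238.97799132]
 [316.54595148 232.05152404]]
```

View pics/w27.png

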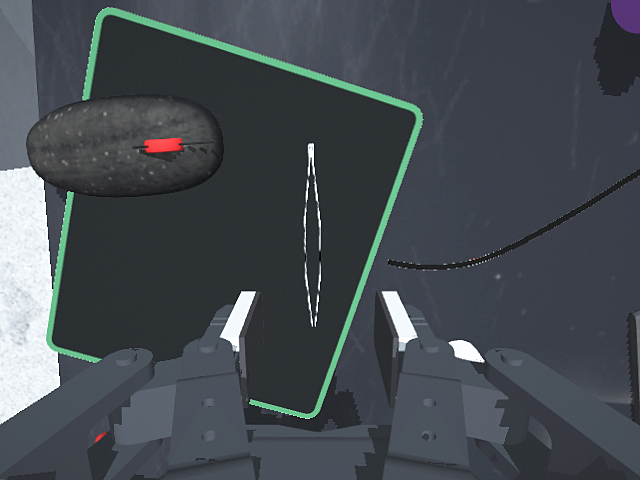

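Run:
```python
from h import *
import json
c=json.load(open('w27.json'))
a=cv2.imread('pics/w27.png')
crop(a,260,130,370,340,2.8,'pics/z3.png')
m=cv2.inRange(a,(110,110,110),(255,255,255));n,l,st,ce=cv2.connectedComponentsWithStats(m)
m2=np.zeros_like(m);m2[138:332,298:328]=m[138:332,298:328]
ys,xs=np.nonzero(m2);P=plane(c,np.c_[xs,ys].astype(float),9)[:,:2]
mu=P.mean(0);vt=np.linalg.svd(P-mu,full_matrices=False)[2];d=vt[0];t=(P-mu)@d;nn=np.array([-d[1],d[0]]);w=(P-mu)@nn
print(np.degrees(np.arctan2(d[1],d[0]))%180,np.ptp(t),np.ptp(w),mu+d*(t.max()+t.min())/2+nn*(w.max()+w.min())/2)
r=robot.get_state()['eef_rot'];print(np.degrees(2*np.arctan2(r[1],r[0]))%180)
```

```text
95.64843756721545 122.66405324731095 10.92890985046889 [ 452.11048556 -113.94243541]
95.05049969571007
```

View pics/z3.png

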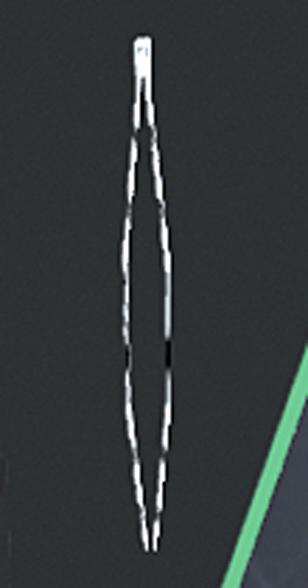

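Call:
{"name": "apply_moves", "arguments": {"motion": [0.025,-0.0027,-0.0051,-0.03,0,0,0.01,0.025,0,0,-0.04,0,0,0,0.025,0,0,-0.035,0,0,0,0.025,0,0,0,0,0,0,0.025,0,0,0,0,0,0], "force": 25}}

```text
time: 34.95
eef_pos: [452.0, -114.4, 16.4]
eef_rot: [-2.113, -2.324, 0.0]
contact_force: [0.1, -0.2, 1.1]
opening: 25.2
```

Run:
```python
from h import *
s=robot.get_state();print(s['time'],s['eef_pos'],s['eef_rot'],s['opening'],s['contact_force'])
cv2.imwrite("pics/w28.png",optics.snapshot('wrist')[:,:,::-1])
```

```text
34.95 [ 452.03681516 -114.43770761   16.4006718 ] [-2.11305854e+00 -2.32395578e+00  3.59762092e-04] 25.223236137172613 [ 0.12819967 -0.16050656  1.05088793]
```

View pics/w28.png

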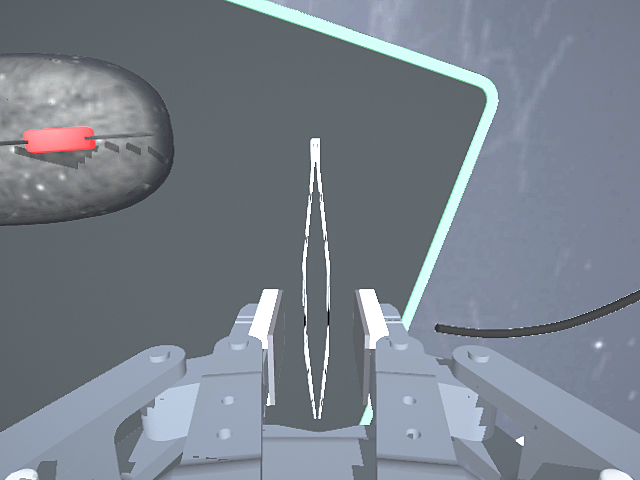

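Call:
{"name": "apply_moves", "arguments": {"motion": [0.016,0,0,-0.008,0,0,0,0.016,0,0,-0.008,0,0,0,0.016,0,0,0,0,0,0,0.016,0,0,0,0,0,0]}}

```text
time: 35.4
eef_pos: [451.8, -114.5, -0.3]
eef_rot: [-2.115, -2.322, 0.0]
contact_force: [-0.2, 0.1, -0.2]
opening: 15.9
```

Call:
{"name": "apply_moves", "arguments": {"motion": [0.016,0,0,-0.0015,0,0,0,0.016,0,0,0,0,0,0]}}

```text
time: 35.6
eef_pos: [451.9, -114.5, -1.8]
eef_rot: [-2.116, -2.322, 0.0]
contact_force: [0.4, 0.6, -0.2]
opening: 16.1
```

Call:
{"name": "apply_moves", "arguments": {"motion": [0.016,0,0,-0.001,0,0,0,0.016,0,0,0,0,0,0]}}

```text
time: 35.8
eef_pos: [451.8, -114.5, -2.9]
eef_rot: [-2.116, -2.322, 0.0]
contact_force: [-0.3, -0.7, 0.5]
opening: 15.6
```

Run:
```python
from h import *
s=robot.get_state();print(s['time'],s['eef_pos'],s['opening'],s['contact_force'])
cv2.imwrite("pics/side9.png",optics.snapshot('side')[:,:,::-1])
a=cv2.imread('pics/side9.png');crop(a,230,230,370,340,5.5,'pics/z4.png')
c=optics.calibration('side');p=s['eef_pos']
for z in(0,3,8,13):print(z,proj(c,[(p[0],p[1],z),(p[0]+10,p[1]-11,z),(p[0]-10,p[1]-11,z)]).round(1).tolist())
```

```text
35.8 [ 451.81875985 -114.48541774   -2.89815154] 15.579939717955353 [-0.29764384 -0.66406675  0.53372685]
0 [[317.9, 270.6], [324.4, 271.8], [315.9, 274.1]]
3 [[317.9, 269.4], [324.4, 270.6], [315.9, 272.8]]
8 [[317.9, 267.4], [324.4, 268.6], [315.9, 270.8]]
13 [[317.8, 265.3], [324.4, 266.6], [315.9, 268.8]]
```

View pics/z4.png

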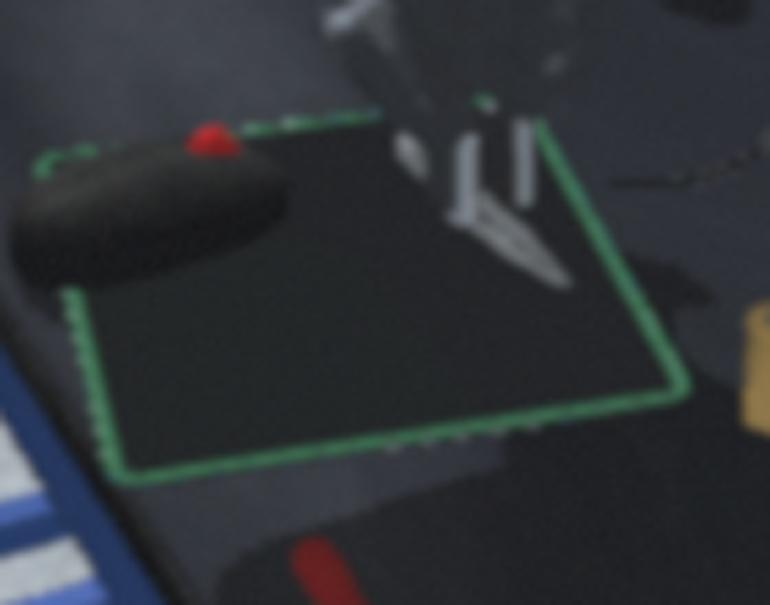

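Call:
{"name": "apply_moves", "arguments": {"motion": [0.001,0,0,0,0,0,0,0.001,0,0,0,0,0,0,0.001,0,0,0,0,0,0,0.001,0,0,0,0,0,0], "force": 25}}

```text
time: 36.25
eef_pos: [451.8, -114.5, -2.8]
eef_rot: [-2.116, -2.322, 0.0]
contact_force: [-0.2, -0.2, 1.6]
opening: 9.8
```

Call:
{"name": "apply_moves", "arguments": {"motion": [0.001,0,0,0.01,0,0,0,0.001,0,0,0.02,0,0,0,0.001,0,0,0.02,0,0,0,0.001,0,0,0.02,0,0,0]}}

```text
time: 36.65
eef_pos: [451.8, -114.5, 68.6]
eef_rot: [2.116, 2.322, 0.0]
contact_force: [-0.1, 0.4, 0.6]
opening: 9.3
```

Run:
```python
from h import *
s=robot.get_state();print(s['time'],s['eef_pos'],s['eef_rot'],s['opening'],s['contact_force'])
cv2.imwrite("pics/w29.png",optics.snapshot('wrist')[:,:,::-1])
cv2.imwrite("pics/side10.png",optics.snapshot('side')[:,:,::-1])
a=cv2.imread('pics/side10.png');crop(a,230,200,370,310,5.5,'pics/z4.png')
```

```text
36.65 [ 451.81932365 -114.46155878   68.59744511] [2.11559010e+00 2.32221412e+00 9.38066522e-05] 9.34090886008078 [-0.14945651  0.39092652  0.58774761]
```

View pics/w29.png

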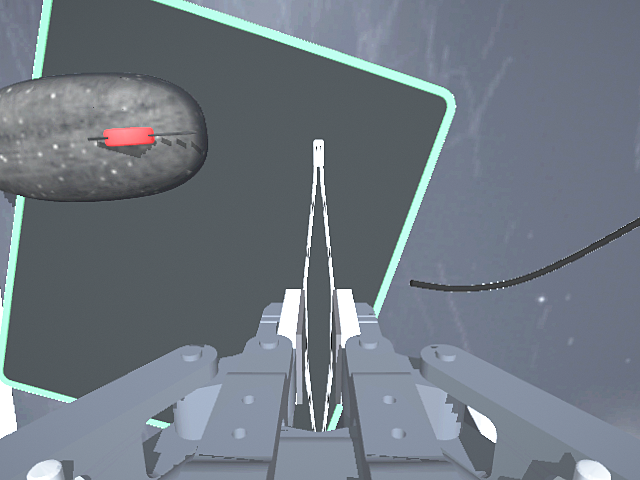

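View pics/z4.png

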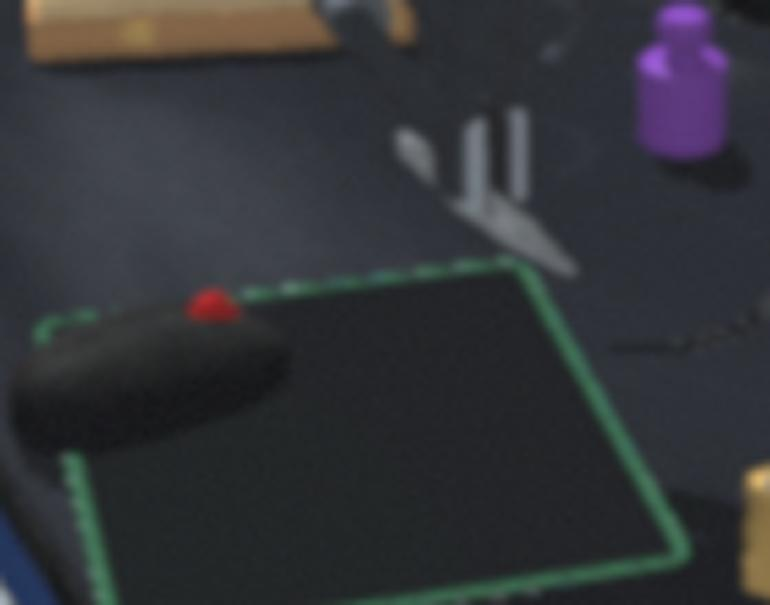

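Call:
{"name": "apply_moves", "arguments": {"motion": [0.001,0,0,0.03,0,0,0,0.001,0,0.01,0.03,0,0,0,0.001,0.005,0.03,0.01,0,0,0.14,0.001,0.007,0.04,0,0,0,0.14,0.001,0.007,0.04,0,0,0,0.14]}}

```text
time: 37.25
eef_pos: [470.9, 6.6, 137.6]
eef_rot: [1.579, 2.715, 0.0]
contact_force: [0.7, -0.3, -0.7]
opening: 9.8
```

Call:
{"name": "apply_moves", "arguments": {"motion": [0.001,0.007,0.04,0,0,0,0.14,0.001,0.007,0.04,0,0,0,0.14,0.001,0.007,0.04,0,0,0,0.14,0.001,0.007,0.04,0,0,0,0.14,0.001,0.007,0.04,0,0,0,0.139]}}

```text
time: 37.75
eef_pos: [505.7, 207.3, 137.1]
eef_rot: [-0.551, -3.093, 0.0]
contact_force: [0.3, -0.2, -0.6]
opening: 9.6
```

Call:
{"name": "apply_moves", "arguments": {"motion": [0.001,0.005,0.035,0,0,0,0,0.001,0,0.011,0,0,0,0,0.001,0,0,0,0,0,0,0.001,0,0,0,0,0,0]}}

```text
time: 38.15
eef_pos: [510.6, 250.8, 137.0]
eef_rot: [-0.561, -3.091, 0.001]
contact_force: [-0.2, -0.3, -0.7]
opening: 9.5
```

Run:
```python
from h import *
s=robot.get_state();print(s['time'],s['eef_pos'],s['eef_rot'],s['opening'],s['contact_force'])
c=optics.calibration('wrist');r=s['eef_rot'];print(np.degrees(2*np.arctan2(r[1],r[0]))%180)
cv2.imwrite("pics/w30.png",optics.snapshot('wrist')[:,:,::-1])
ex=np.array([.350,.937,0]);ey=np.array([-.937,.35,0]);g=np.array([511.6,253.9,32])
print(proj(c,[g+sx*10.5*ex+sy*68.5*ey for sx in(-1,1) for sy in(-1,1)]).round())
```

```text
38.15 [510.59658991 250.83148879 136.95107765] [-5.60524825e-01 -3.09074048e+00  1.06109141e-03] 9.49491137055943 [-0.18778418 -0.31815033 -0.66958966]
159.44156082657472
[[306. 332.]
 [304. 120.]
 [338. 332.]
 [340. 120.]]
```

View pics/w30.png

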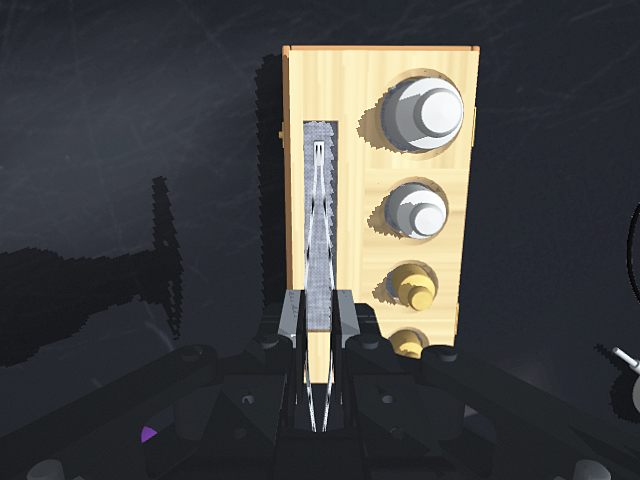

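Call:
{"name": "apply_moves", "arguments": {"motion": [0.001,0.0002,0.0005,-0.03,0,0,0,0.001,0,0,-0.03,0,0,0,0.001,0,0,-0.03,0,0,0,0.001,0,0,-0.01,0,0,0,0.001,0,0,0,0,0,0]}}

```text
time: 38.7
eef_pos: [510.6, 251.0, 36.5]
eef_rot: [-0.562, -3.089, 0.002]
contact_force: [0.3, -0.3, 0.0]
opening: 9.4
```

Run:
```python
from h import *
s=robot.get_state();print(s['time'],s['eef_pos'],s['opening'],s['contact_force'])
cv2.imwrite("pics/w31.png",optics.snapshot('wrist')[:,:,::-1])
```

```text
38.7 [510.61659723 250.97010637  36.45703706] 9.365859004487914 [ 0.31401704 -0.30473894  0.01310443]
```

View pics/w31.png

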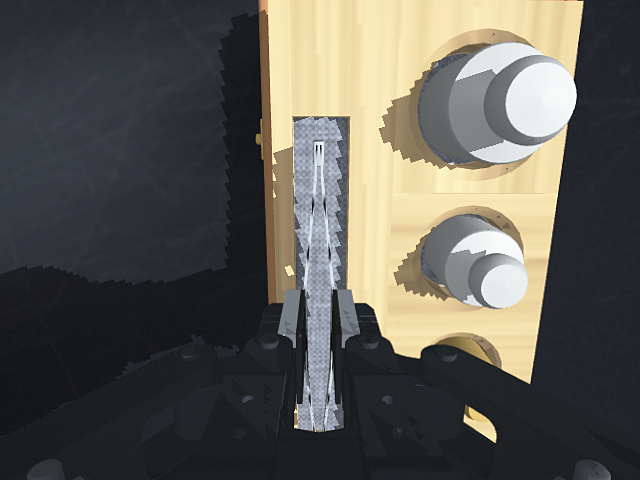

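Call:
{"name": "apply_moves", "arguments": {"motion": [0.001,0,0,-0.005,0,0,0,0.001,0,0,-0.005,0,0,0,0.001,0,0,-0.002,0,0,0,0.001,0,0,0,0,0,0]}}

```text
time: 39.15
eef_pos: [511.0, 252.0, 25.1]
eef_rot: [-0.56, -3.091, 0.0]
contact_force: [0.2, -1.0, -0.1]
opening: 9.6
```

Call:
{"name": "apply_moves", "arguments": {"motion": [0.001,0,0,-0.001,0,0,0,0.001,0,0,0,0,0,0]}}

```text
time: 39.35
eef_pos: [511.1, 252.0, 24.2]
eef_rot: [0.56, 3.091, -0.0]
contact_force: [1.3, 0.6, -1.0]
opening: 9.2
```

Call:
{"name": "apply_moves", "arguments": {"motion": [0.001,0,0,-0.001,0,0,0,0.001,0,0,0,0,0,0]}}

```text
time: 39.55
eef_pos: [511.0, 252.0, 23.1]
eef_rot: [-0.56, -3.091, 0.0]
contact_force: [0.6, -0.4, -0.5]
opening: 9.3
```

Call:
{"name": "apply_moves", "arguments": {"motion": [0.001,0,0,-0.001,0,0,0,0.001,0,0,0,0,0,0]}}

```text
time: 39.75
eef_pos: [511.0, 252.0, 22.0]
eef_rot: [-0.56, -3.091, 0.0]
contact_force: [0.3, -0.4, 0.4]
opening: 9.5
```

Call:
{"name": "apply_moves", "arguments": {"motion": [0.001,0,0,-0.0007,0,0,0,0.001,0,0,0,0,0,0]}}

```text
time: 39.95
eef_pos: [511.0, 252.0, 21.4]
eef_rot: [-0.56, -3.091, 0.0]
contact_force: [-0.6, 0.3, -0.7]
opening: 9.5
```

Call:
{"name": "apply_moves", "arguments": {"motion": [0.001,0,0,-0.0007,0,0,0,0.001,0,0,0,0,0,0]}}

```text
time: 40.15
eef_pos: [511.1, 252.0, 21.0]
eef_rot: [0.56, 3.091, 0.0]
contact_force: [-1.2, -0.2, 3.4]
opening: 9.5
```

Call:
{"name": "apply_moves", "arguments": {"motion": [0.001,0,0,-0.0005,0,0,0,0.001,0,0,0,0,0,0]}}

```text
time: 40.35
eef_pos: [511.2, 252.1, 20.8]
eef_rot: [0.56, 3.091, 0.0]
contact_force: [-3.0, -1.5, 8.9]
opening: 9.6
```

Call:
{"name": "apply_moves", "arguments": {"motion": [0.022,0,0,0,0,0,0,0.022,0,0,0,0,0,0,0.022,0,0,0.01,0,0,0,0.022,0,0,0.03,0,0,0,0.022,0,0,0.045,0,0,0]}}

```text
time: 40.85
eef_pos: [509.9, 251.5, 104.9]
eef_rot: [-0.56, -3.088, 0.003]
contact_force: [1.6, 0.9, 0.8]
opening: 21.8
```

Call:
{"name": "apply_moves", "arguments": {"motion": [0.022,0,0,0.045,0,0,0,0.022,0,0,0.02,0,0,0,0.022,0,-0.01,0,0,0,0,0.022,0,0,0,0,0,0]}}

```text
time: 41.25
eef_pos: [511.0, 241.2, 170.5]
eef_rot: [0.561, 3.091, -0.0]
contact_force: [-0.5, 0.1, 0.3]
opening: 22.0
```

Run:
```python
from h import *
s=robot.get_state();print(s['time'],s['eef_pos'],s['opening'],s['contact_force'])
cv2.imwrite("pics/w32.png",optics.snapshot('wrist')[:,:,::-1])
```

```text
41.25 [510.97350097 241.18572647 170.5096313 ] 21.97656199228732 [-0.54294339  0.07798268  0.28472149]
```

View pics/w32.png

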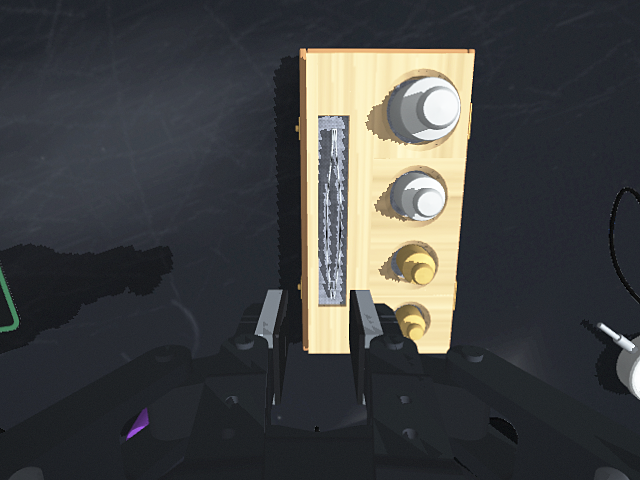

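Call:
{"name": "apply_moves", "arguments": {"motion": [0.022,-0.01,-0.04,0.02,0,0,0,0.022,-0.01,-0.045,0.02,0,0,0,0.022,-0.01,-0.045,0,0,0,0,0.022,-0.01,-0.045,0,0,0,0,0.022,0,-0.03,0,0,0,0]}}

```text
time: 41.8
eef_pos: [469.6, 35.2, 209.3]
eef_rot: [-0.562, -3.089, 0.001]
contact_force: [1.1, 0.4, 0.7]
opening: 22.2
```

Call:
{"name": "apply_moves", "arguments": {"motion": [0.022,0,0,0,0,0,0,0.022,0,0,0,0,0,0]}}

```text
time: 42.0
eef_pos: [470.8, 36.9, 209.3]
eef_rot: [-0.563, -3.089, -0.0]
contact_force: [-0.1, 0.5, 0.1]
opening: 21.9
```

Run:
```python
from h import *
s=robot.get_state();print(s['time'],s['eef_pos'])
for n,b in(('top',(110,150,510,310)),('side',(270,160,430,360))):
    cv2.imwrite(f"pics/{n}F.png",optics.snapshot(n)[:,:,::-1])
a=cv2.imread('pics/topF.png');crop(a,110,160,220,285,4.5,'pics/z3.png')
b=cv2.imread('pics/sideF.png');crop(b,280,150,440,350,2.9,'pics/z4.png')
```

```text
42.0 [470.81350459  36.92001649 209.32302407]
```

View pics/topF.png

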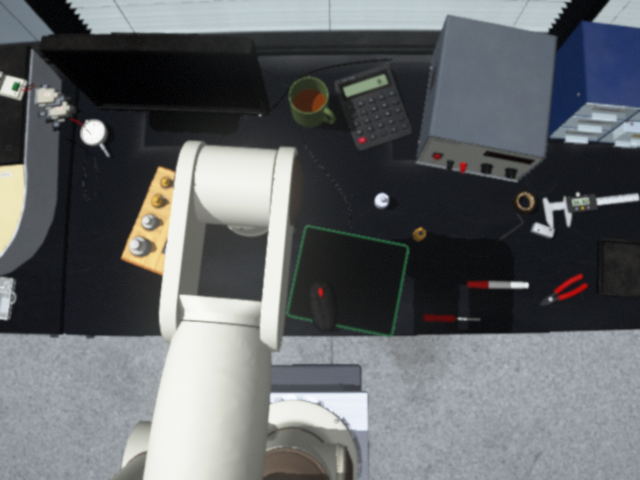

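View pics/z3.png

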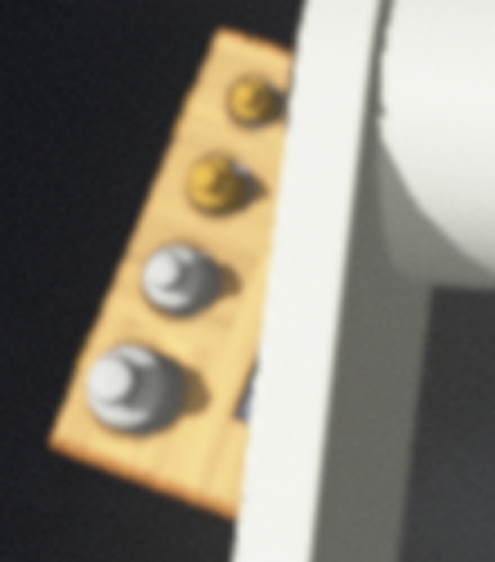

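View pics/z4.png

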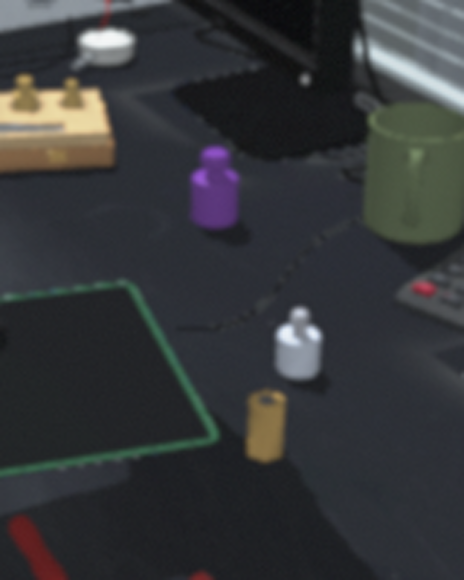

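Run:
```python
from h import *
print(robot.job_done(), robot.get_state()['time'])
```

```text
the job is handed in; nothing more can be done
the job is handed in; nothing more can be done
```

All four check weights stand upright in their own hollows and the tweezers lie in the groove. The job was handed in at about 42 s of the 112 s allowed.

- **Order and placing:** I placed the weights in the order 200, 500, 100, 50 g, then the tweezers. I lowered each until the wrist felt the floor of the hollow at the expected height to within 0.5 mm. No more than about 13 N was read at any step, and I only opened the jaws after contact.
- **Last checks:** The final wrist picture showed all four weights seated and the tweezers inside the groove, parallel to it. In the last top and side pictures, the hexagon pillar, screw foot, marker and purple look-alike looked to be where they started. I judged this by eye and did not measure it.
- **What went wrong along the way:**
  - The first two grasps closed too high, one round the neck of the 200 g and one on the taper of the 500 g, because the fingertips sit higher than I took from the description. I opened, went lower and gripped again. Neither weight was lifted on those tries.
  - The opening reading ran about 3–4 mm (1.5 mm on the tweezers) below the true width of what was held.
  - The top camera and the wrist camera disagreed by 2–3 mm. I worked from the wrist camera.
- **Not confirmed:** In the last top and side pictures the arm hid most of the groove, so only the earlier wrist picture fully shows the tweezers lying in it.

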